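# Put the spices away: load the celled drawer, close it and lock it

## Task

Put every small glass spice jar with a coloured cap that stands on the worktop to the left of the spice cabinet upright into its open drawer, one jar to a cell, any jar in any cell. Then push the drawer fully home, without slamming it, past its catch until it stops. Last, slide the red child-lock grip on top of the cabinet along its track until it lines up with the green plate; leave the grinder, the tin, the timer and the tea light where they are.

Things in the scene. Friction and masses are not known exactly. Their poses are not given: they have to be found in the camera images.
- jar_green: Small round glass spice jar with a green screw cap, about 37 mm in diameter (the cap 33 mm) and 102 mm tall; the cap is its top 24 mm. About 155 g, most of it in the thick glass foot. Origin: centre of its underside; z up along the jar. It may be absent (None).
- jar_blue: Small round glass spice jar with a dark blue screw cap, about 37 mm in diameter (the cap 33 mm) and 96 mm tall; the cap is its top 24 mm. About 155 g, most of it in the thick glass foot. Origin: centre of its underside; z up along the jar. It may be absent (None).
- jar_brown: Small round glass spice jar with a brown screw cap, about 37 mm in diameter (the cap 33 mm) and 104 mm tall; the cap is its top 24 mm. About 155 g, most of it in the thick glass foot. Origin: centre of its underside; z up along the jar. It may be absent (None).
- jar_red: Small round glass spice jar with a bright red screw cap, about 37 mm in diameter (the cap 33 mm) and 104 mm tall; the cap is its top 24 mm. About 155 g, most of it in the thick glass foot. Origin: centre of its underside; z up along the jar. It may be absent (None).
- jar_crimson: Small round glass spice jar with a crimson (dark red) screw cap, about 37 mm in diameter (the cap 33 mm) and 102 mm tall; the cap is its top 24 mm. About 155 g, most of it in the thick glass foot. Origin: centre of its underside; z up along the jar. It may be absent (None).
- spice_cabinet: Wooden spice cabinet standing fixed on the worktop: 160 deep (x) x 297 wide (y) x 142 mm high, open at the front, which looks to its -x; its position and yaw vary. Origin: centre of its underside. Jars in the drawer pass under its top board with 14 mm to spare. Wall cabinets hang above: fronts at x = 0.60, undersides 0.63 m above the worktop; lift no higher than needed.
- drawer_box (a joint): The drawer of the cabinet: metres that it is open, 0 = fully home, 0.125 = stop; it slides out along the cabinet's -x. Friction 1 to 2 N; it starts 0.085 to 0.10 open. A sprung catch resists closing with up to about 10 N from 15 mm to 8 mm before home; past that it resists no more and helps a little, but push on until the drawer meets its stop at 0. It does not spring back.
- cell_0 (a point): Centre of the floor of drawer cell 0 (0 at the cabinet's +y end, 4 at its -y end; 53 mm apart); axes as the cabinet's; it moves with the drawer. The cell is 47 mm (x) by 47 mm (y) inside, the dividers and rear wall 54 mm high, 6 mm thick. The drawer's green front board, 13 mm thick, begins 23.5 mm to the -x of this point and its top is 56 mm above it.
- cell_1 (a point): Centre of the floor of drawer cell 1 (0 at the cabinet's +y end, 4 at its -y end; 53 mm apart); axes as the cabinet's; it moves with the drawer. The cell is 47 mm (x) by 47 mm (y) inside, the dividers and rear wall 54 mm high, 6 mm thick. The drawer's green front board, 13 mm thick, begins 23.5 mm to the -x of this point and its top is 56 mm above it.
- cell_2 (a point): Centre of the floor of drawer cell 2 (0 at the cabinet's +y end, 4 at its -y end; 53 mm apart); axes as the cabinet's; it moves with the drawer. The cell is 47 mm (x) by 47 mm (y) inside, the dividers and rear wall 54 mm high, 6 mm thick. The drawer's green front board, 13 mm thick, begins 23.5 mm to the -x of this point and its top is 56 mm above it.
- cell_3 (a point): Centre of the floor of drawer cell 3 (0 at the cabinet's +y end, 4 at its -y end; 53 mm apart); axes as the cabinet's; it moves with the drawer. The cell is 47 mm (x) by 47 mm (y) inside, the dividers and rear wall 54 mm high, 6 mm thick. The drawer's green front board, 13 mm thick, begins 23.5 mm to the -x of this point and its top is 56 mm above it.
- cell_4 (a point): Centre of the floor of drawer cell 4 (0 at the cabinet's +y end, 4 at its -y end; 53 mm apart); axes as the cabinet's; it moves with the drawer. The cell is 47 mm (x) by 47 mm (y) inside, the dividers and rear wall 54 mm high, 6 mm thick. The drawer's green front board, 13 mm thick, begins 23.5 mm to the -x of this point and its top is 56 mm above it.
- drawer_handle (a point): Middle of the drawer's steel bar handle: a horizontal bar along the cabinet's y, 11 mm thick and 120 mm long, its axis 35 mm in front (-x) of the green front board and 48 mm above the worktop; nothing below or in front of it. Axes as the cabinet's; moves with the drawer.
- lock_slide_top (a point): Centre of the top of the red child-lock grip on the cabinet's top: a block 28 (x) x 18 (y) x 22 mm high, its top 170 mm above the worktop. It slides along the cabinet's y on a track plate 6 mm high near the cabinet's front edge, with about 2 N of friction and stays where left. Axes as the cabinet's.
- lock_mark (a point): Where point lock_slide_top lies when the grip is level with the green plate (18 mm wide, on the cabinet top just behind the track; a white plate marks the open end). The grip starts 60 to 80 mm to the cabinet's -y of it; the track goes on 20 mm beyond it to +y. Axes as the cabinet's.
- black_mill: Bystander: glass grinder with a black head, 46 mm in diameter, 128 mm tall. Origin: centre of its underside. Not to be moved.
- tin: Bystander: small food tin, 76 mm in diameter, 58 mm high. Origin: centre of its underside. Not to be moved.
- kitchen_timer: Bystander: red and white wind-up timer, 65 mm in diameter, 49 mm high. Origin: centre of its underside. Not to be moved.
- tea_light: Bystander: tea light, 38 mm in diameter, 15 mm high. Origin: centre of its underside. Not to be moved.
There are look-alikes about, which are no part of the job. What is shaped like the jar_crimson but purple is not meant.

How it is judged (in metres and radians):
On the way, in this order (a step that is already met when the one before it is completed fails the run):
1. every jar stands upright in a cell of the drawer (z of jar_green in the frame of cell_2 between -0.006 and 0.006 m and x of jar_green in the frame of cell_2 between -0.022 and 0.022 m and y of jar_green in the frame of cell_2 between -0.125 and 0.125 m and angle between each of jar_green, jar_blue, jar_brown, jar_red, jar_crimson's own z axis and vertical below 0.2 rad and z of jar_blue in the frame of cell_2 between -0.006 and 0.006 m and x of jar_blue in the frame of cell_2 between -0.022 and 0.022 m and y of jar_blue in the frame of cell_2 between -0.125 and 0.125 m and z of jar_brown in the frame of cell_2 between -0.006 and 0.006 m and x of jar_brown in the frame of cell_2 between -0.022 and 0.022 m and y of jar_brown in the frame of cell_2 between -0.125 and 0.125 m and z of jar_red in the frame of cell_2 between -0.006 and 0.006 m and x of jar_red in the frame of cell_2 between -0.022 and 0.022 m and y of jar_red in the frame of cell_2 between -0.125 and 0.125 m and z of jar_crimson in the frame of cell_2 between -0.006 and 0.006 m and x of jar_crimson in the frame of cell_2 between -0.022 and 0.022 m and y of jar_crimson in the frame of cell_2 between -0.125 and 0.125 m), for 0.2 s.
2. the drawer is fully home, held by its catch (value of joint drawer_box below 0.004 m), for 0.3 s.
3. the red grip is level with the green plate (y of lock_slide_top in the frame of lock_mark between -0.006 and 0.006 m), for 0.2 s.
At the end, for the whole second after the job is handed in: Every jar that was there stands upright (within 0.2 rad) on the floor of a drawer cell, the drawer is within 4 mm of fully home, and the red grip's centre is within 6 mm of the green plate's along the track; all released (all of step 1 and all of step 3 and value of joint drawer_box below 0.004 m); the robot touches nothing.
It fails at once if the black grinder is moved more than 40 mm (distance of black_mill from where it was at the start of the episode above 0.04 m).
It fails at once if the tin is moved more than 40 mm (distance of tin from where it was at the start of the episode above 0.04 m).
It fails at once if the timer is moved more than 40 mm (distance of kitchen_timer from where it was at the start of the episode above 0.04 m).
It fails at once if the tea light is moved more than 40 mm (distance of tea_light from where it was at the start of the episode above 0.04 m).
It fails at once if the drawer is slammed (faster than 0.5 m/s) (velocity of joint drawer_box below -0.5 m/s).
Of jar_green, jar_blue, jar_brown, jar_red, jar_crimson only 4 to 5 are there at a start; the rules pass over those that are not, and their reading is None.
At some moment in a run one of jar_green, jar_blue, jar_brown, jar_red, jar_crimson may be knocked a few centimetres aside while the robot is not near it.
It also fails if it takes over 208 s, if anything falls off the work surface, if the arm or the gripper's body presses on something with over 40 N, if the wrist force passes 120 N, or if a joint passes its speed limit or range.

## Robot

A 6-joint arm with a two-finger parallel gripper is mounted at the origin on a cart in front of the work surface, level with it; the furniture and walls round the work are solid. World frame = base frame: x ahead of the robot, y to its left, z up, the work surface at z = 0. Lengths are in mm, angles in rad, forces in N, time in s.
With the tool pointing down it reaches from about 425 to 925 mm from the base axis. Payload 12.5 kg.
Tool frame: the origin (TCP) lies at the very end of the fingers, on their centre line; the grasp point (between the pads) lies 19 mm behind it; z points along the fingers, y is the line along which they close (so a half turn about z gives the same grasp; the last joint's range is limited). The gripper opens to 85 mm and grips with 20 to 120 N. Pads are 22 mm wide; open, the fingers measure 114 mm over their backs; the gripper's body (76 mm by 85 mm) begins 54 mm behind the grasp point. The pads swing forward as they close: fully open they stand 13 mm farther back than shut.
Start: joints at [-1.311, 0.491, 1.559, -0, 1.092, -0.106], TCP at [223.583, -583.657, 231.327] pointing down, gripper open.
Joint ranges: [-3.1, 3.1], [-0.84, 2.19], [0.05, 2.79], [-1.13, 4.28], [0.06, 2.93], [-2.69, 2.69]. Speed limits (rad/s): [2.22, 2.22, 2.79, 3.14, 3.14, 3.14].

## Interface

Orientations are given as a rotation vector (axis times angle).
In Python, from rig import r gives the robot as it stands.
- The arm moves only by the tool apply_moves, never from a script. Its argument "increments" is a list of rows, each a list of 2 entries, a list of its own where there are three numbers: the shift along the tool's x, y, z each as a share of 300 mm, from -1 to 1, then the turn, a rotation vector about the tool's x, y, z each as a share of 360 degrees, from -1 to 1. A call has 1 to 10 rows; each row is the pose to reach, as a shift and turn from the pose commanded when the call began, along the tool's axes at that moment, turning the shorter way round; what a row does not reach only later rows make up. A row lasts 1/10 s, in which the tool goes at most 50 mm and 8.59 degrees, less where a joint would pass 70% of its speed; a pose out of reach is approached as far as the arm can. A call with a number of a shift or a turn outside -1 to 1 is refused whole. A call with a gripper value outside its range is refused whole. "claw" is the opening, from 0 (shut) to 1 (fully open), set as the call begins (left out, the last holds). The fingers move at their own pace and stop on an object; "newtons" is the grip in N (left out, the last holds). Time passes only in rows, so rows that repeat a pose let the fingers close. It gives the time, the measured TCP pose, the force, the opening and the grip force at its end, in the units of the state.
- r.get_state(): the state, without advancing time (a new reading comes with each control period).
- r.get_image(name): name is "scene" or "top"; returns a dict with "img" (384x512x3 uint8, red, green, blue), "depth" (384x512 float32, mm along the optical axis (not along the pixel's ray), 0 where there is no reading), "fx", "fy", "cx", "cy" (pixels), "position" and "attitude" of the camera in the world. Camera axes: x right, y down, z forward; pixel columns grow to the right and rows downward; lengths in mm; the calibration is good to about 2 mm. A picture is of the moment at which its call begins.
- r.job_done(): hands the job in; it is judged then, once.
Trained networks look in a picture, given as the dict that the camera call returned (one of the last four; its "shot" number tells which), for a name from the list of things; names that differ only in an ending like _2 or _b are one class to them, and where a whole thing is asked for, a point or a joint stands for the part that bears it (a point fixed in the world has none). Each returns a list of dicts, best first, with "score" (0 to 1); they miss things now and then, are a little off and sometimes report something else, mostly with a low value. They report only what shows in the picture. A call takes as long as a camera call. They do not tell look-alikes from the thing itself.
- r.search_frame(picture, thing): "position" ([x, y, z] in mm, in the coordinates of the camera as it stood for that picture, good to about 4 mm: the middle of the surface that is visible of it).
- r.mark_of(picture, thing): "position" ([x, y, z] in mm, in the coordinates of the camera as it stood for that picture, good to about 4 mm: a listed point, or the origin of a listed thing).
The state is a dict: "clock": time; "joints": joint angles; "qd": joint speeds; "joint_torque": joint torques, N m; "eef_pos": TCP position; "tcp_rot": TCP orientation; "wrist_force": force on the tool from outside, world axes, zero at the start; "wrist_torque": the same for the moment, N m; "grip_width": opening from 0.0 (shut) to 1.0 (fully open); "grasp_force": force on a finger pad.
Only numpy, scipy, OpenCV 4.12 (cv2) and the standard library are available. Lean on these libraries where they do the work, as an engineer would, in place of code of your own. Each camera call takes 0.05 s, during which the arm holds its last target. There are 200 camera calls.

## Working session

There is one attempt and no reset: what is moved stays moved. The work goes in short steps, Python scripts to look and compute and a tool call to move; the robot and the scene stay as the last step left them, time stands still between calls to the robot, and variables do not carry over. Pictures are saved under pics/ and viewed, at most 14 in all, crops included, and the job is handed in when it is done.

Besides the shell and the picture viewer there is one more tool, called after "Request:" as a command line: name --argument value ..., lists and objects as JSON in quotes. apply_moves: Moves the arm, as the interface text tells. Shift numbers are shares of 300 mm and turn numbers shares of 360 degrees, none past 1 either way. Its arguments: {"type":"object","properties":{"increments":{"type":"array","items":{"type":"array"}},"claw":{"type":"number"},"newtons":{"type":"number"}},"required":["increments"]}

```bash
mkdir -p pics; ls
cat > h.py <<'E'
import numpy as np,cv2
from scipy.spatial.transform import Rotation as R
from rig import r
def att(c):
    a=np.array(c["attitude"],float)
    if a.shape==(3,3): return a
    return (R.from_rotvec(a) if a.size==3 else R.from_quat(a)).as_matrix()
def w(c,p): return att(c)@np.array(p)+np.array(c["position"])
def cloud(c):
    d=c["depth"];v,u=np.mgrid[:d.shape[0],:d.shape[1]]
    P=np.stack([(u-c["cx"])/c["fx"]*d,(v-c["cy"])/c["fy"]*d,d],-1)
    return P@att(c).T+np.array(c["position"])
E
python3 - <<'E'
from h import *
for n in("top","scene"):
    c=r.get_image(n);cv2.imwrite(f"pics/{n}0.png",cv2.resize(c["img"][...,::-1],(800,600)))
    print(n,c["position"],c["attitude"],c["fx"],c["cx"],c["cy"])
    for t in"jar_green jar_blue jar_brown jar_red jar_crimson spice_cabinet cell_0 cell_2 cell_4 drawer_handle lock_slide_top lock_mark black_mill tin kitchen_timer tea_light".split():
        print(t,[(round(o["score"],2),w(c,o["position"]).round().tolist()) for o in r.mark_of(c,t)[:6]])
s=r.get_state();print(s)
E
```

```text
pics
top [-320.80602348  210.2617026  1705.04224082] [-1.74659034  2.14855983 -0.55211941] 464.3983800370245 258.77059660372225 195.23621518966405
jar_green [(0.73, [481.0, 340.0, 4.0])]
jar_blue [(0.43, [435.0, 207.0, 3.0]), (0.23, [480.0, 337.0, 0.0])]
jar_brown [(0.48, [475.0, 449.0, 3.0])]
jar_red [(0.67, [480.0, 340.0, 3.0]), (0.64, [394.0, 305.0, 2.0]), (0.16, [526.0, -69.0, 15.0])]
jar_crimson [(0.63, [386.0, 60.0, 1.0]), (0.5, [520.0, 191.0, 1.0]), (0.43, [388.0, 400.0, 2.0])]
spice_cabinet [(0.74, [676.0, -104.0, 2.0])]
cell_0 [(0.95, [526.0, -68.0, 15.0]), (0.86, [527.0, -122.0, 17.0]), (0.85, [544.0, -225.0, 16.0]), (0.58, [540.0, -173.0, 16.0]), (0.55, [518.0, -18.0, 15.0])]
cell_2 [(0.95, [526.0, -68.0, 15.0]), (0.86, [527.0, -122.0, 17.0]), (0.85, [544.0, -225.0, 16.0]), (0.58, [540.0, -173.0, 16.0]), (0.55, [518.0, -18.0, 15.0])]
cell_4 [(0.95, [526.0, -68.0, 15.0]), (0.86, [527.0, -122.0, 17.0]), (0.85, [544.0, -225.0, 16.0]), (0.58, [540.0, -173.0, 16.0]), (0.55, [518.0, -18.0, 15.0])]
drawer_handle [(0.81, [465.0, -131.0, 49.0]), (0.47, [671.0, -106.0, 1.0])]
lock_s
[... 1620 characters left out ...]
0.0])]
{'clock': 1.7, 'joints': array([-1.31059830e+00,  4.90908030e-01,  1.55888529e+00, -1.13672100e-05,
        1.09171618e+00, -1.05578530e-01]), 'qd': array([-0.00097847, -0.00022312, -0.0004927 ,  0.00056174, -0.00160022,
        0.00136843]), 'joint_torque': array([ 6.01927823e-04, -6.18258691e+01, -2.61840945e+01, -6.70353961e-05,
        4.45036085e-04, -1.22292789e-05]), 'eef_pos': array([ 223.58282804, -583.66025452,  231.32702617]), 'tcp_rot': array([ 3.08911496e+00,  5.71355698e-01, -5.70973699e-06]), 'wrist_force': array([-0.72436435,  0.89696204,  0.04315541]), 'wrist_torque': array([-0.00133218,  0.01653364, -0.01416182]), 'grasp_force': 0.0, 'grip_width': 1.0030029005835719}
```

View pics/top0.png

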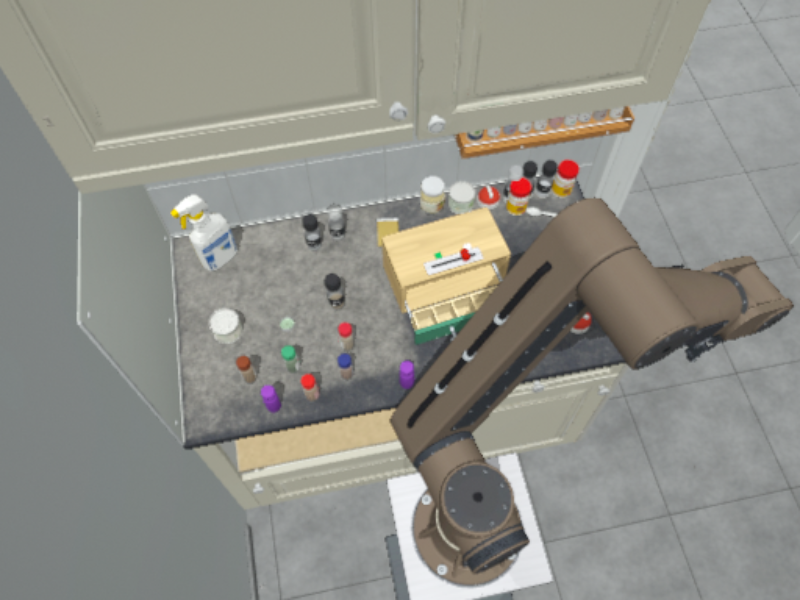

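View pics/scene0.png

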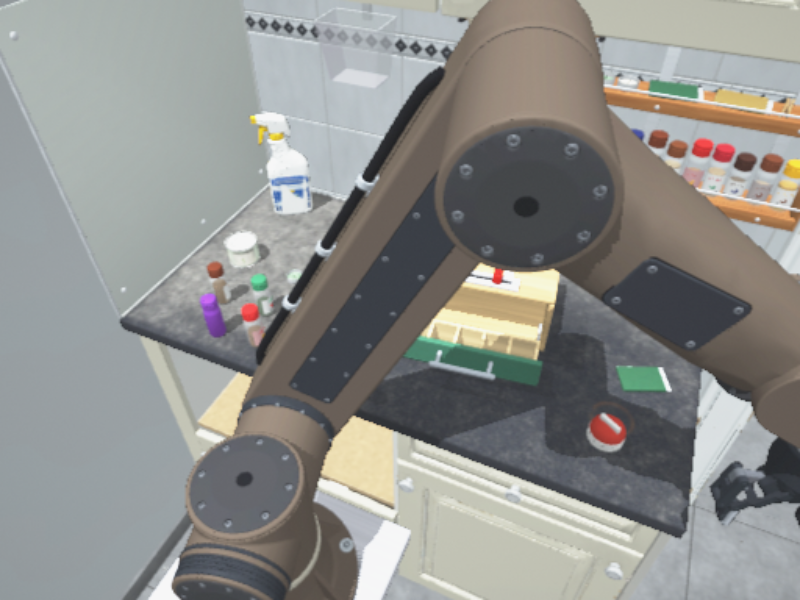

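```bash
cat >> h.py <<'E'
def caps(c,pts,rad=30,zr=(80,112)):
    P=cloud(c);out=[]
    for p in pts:
        m=(np.hypot(P[...,0]-p[0],P[...,1]-p[1])<rad)&(P[...,2]>zr[0])&(P[...,2]<zr[1])&(c["depth"]>0)
        q=P[m]
        if len(q)<8: out.append(None);continue
        t=np.percentile(q[:,2],90);k=q[q[:,2]>t-5]
        out.append((len(k),((k[:,:2].min(0)+k[:,:2].max(0))/2).round(1).tolist(),k[:,:2].mean(0).round(1).tolist(),t.round(1),c["img"][m].mean(0).round().tolist()))
    return out
E
python3 - <<'E'
from h import *
J=dict(green=(480,337),blue=(435,207),brown=(474,446),redA=(396,303),redB=(520,191),purA=(386,60),purB=(386,398))
for n in("top","scene","top"):
    c=r.get_image(n)
    for k,o in zip(J,caps(c,J.values())): print(n,k,o)
    if n=="top":
        for t in("jar_blue","jar_brown","jar_red","jar_crimson","cell_2","drawer_handle","lock_mark","lock_slide_top"):print(t,[(round(o["score"],2),w(c,o["position"]).round().tolist()) for o in r.mark_of(c,t)])
cv2.imwrite("pics/crop.png",cv2.resize(c["img"][195:275,120:280,::-1],(800,400),interpolation=cv2.INTER_CUBIC))
E
```

```text
top green (34, [480.4, 338.3], [478.2, 338.3], np.float64(106.4), [78.0, 169.0, 125.0])
top blue (27, [433.3, 208.8], [431.9, 209.2], np.float64(100.5), [69.0, 78.0, 142.0])
top brown (37, [471.3, 450.5], [472.5, 449.5], np.float64(107.8), [141.0, 82.0, 59.0])
top redA (38, [393.5, 304.1], [394.1, 305.1], np.float64(107.2), [218.0, 60.0, 58.0])
top redB (22, [513.4, 193.7], [513.4, 193.2], np.float64(108.6), [209.0, 59.0, 73.0])
top purA (34, [380.8, 66.1], [379.2, 67.3], np.float64(106.9), [156.0, 80.0, 194.0])
top purB (35, [383.8, 400.1], [385.0, 400.5], np.float64(107.2), [154.0, 79.0, 191.0])
jar_blue [(0.43, [439.0, 207.0, 2.0])]
jar_brown [(0.64, [476.0, 444.0, 6.0]), (0.33, [537.0, -174.0, 15.0])]
jar_red [(0.61, [394.0, 303.0, -2.0])]
jar_crimson [(0.72, [385.0, 59.0, 1.0]), (0.65, [519.0, 193.0, 2.0]), (0.43, [386.0, 402.0, 2.0]), (0.18, [396.0, 308.0, 2.0])]
cell_2 [(0.78, [531.0, -123.0, 16.0]), (0.76, [538.0, -175.0, 13.0]), (0.74, [527.0, -71.0, 13.0]), (0.71, [522.0, -21.0, 16.0]), (0.71, [544.0, -223.0, 15.0]), (0.62, [632.0, -142.0, 170.0])]
drawer_handle [(0.67, [46
[... 1084 characters left out ...]
, 399.1], [385.4, 397.9], np.float64(105.6), [155.0, 79.0, 192.0])
jar_blue [(0.56, [435.0, 207.0, 4.0])]
jar_brown [(0.7, [459.0, -416.0, -0.0]), (0.49, [471.0, 450.0, 2.0]), (0.4, [518.0, 194.0, 1.0])]
jar_red [(0.65, [397.0, 305.0, 4.0]), (0.38, [676.0, -108.0, 3.0])]
jar_crimson [(0.66, [386.0, 399.0, -1.0]), (0.56, [518.0, 194.0, 0.0]), (0.5, [632.0, -140.0, 168.0]), (0.45, [387.0, 61.0, -2.0])]
cell_2 [(0.98, [522.0, -17.0, 21.0]), (0.83, [545.0, -223.0, 13.0]), (0.75, [536.0, -173.0, 14.0]), (0.68, [529.0, -118.0, 15.0]), (0.61, [526.0, -69.0, 13.0]), (0.33, [646.0, 195.0, -0.0])]
drawer_handle [(0.74, [466.0, -133.0, 51.0])]
lock_mark [(0.85, [618.0, -79.0, 169.0])]
lock_slide_top []
```

View pics/crop.png

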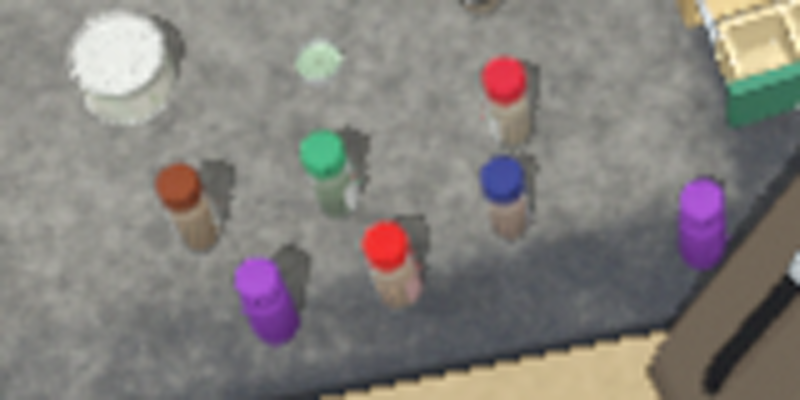

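```bash
cat >> h.py <<'E'
YAW=96.6
def plan(*tg,yaw=YAW,src=None):
    s=r.get_state();p=np.array(s["eef_pos"]);M=R.from_rotvec(s["tcp_rot"])
    for t in tg:
        D=R.from_euler("ZX",[yaw,180],degrees=True)
        sh=M.inv().apply(np.array(t)-p)/300;tu=(M.inv()*D).as_rotvec()/(2*np.pi)
        print("to",t,"sh",sh.round(4).tolist(),"tu",tu.round(4).tolist(),"rows>=",np.ceil(np.linalg.norm(sh)*6))
def st():
    s=r.get_state();print(round(s["clock"],2),s["eef_pos"].round(1),s["tcp_rot"].round(3),s["wrist_force"].round(1),round(s["grip_width"],3),round(s["grasp_force"],1))
E
python3 -c "
from h import *
plan((420,-330,260))"
```

```text
to (420, -330, 260) sh [0.9139, -0.5554, -0.0956] tu [0.0, 0.0, -0.2101] rows>= 7.0
```

Request:
apply_moves --increments '[[[0.914, -0.555, -0.096], [0, 0, -0.21]], [[0.914, -0.555, -0.096], [0, 0, -0.21]], [[0.914, -0.555, -0.096], [0, 0, -0.21]], [[0.914, -0.555, -0.096], [0, 0, -0.21]], [[0.914, -0.555, -0.096], [0, 0, -0.21]], [[0.914, -0.555, -0.096], [0, 0, -0.21]], [[0.914, -0.555, -0.096], [0, 0, -0.21]], [[0.914, -0.555, -0.096], [0, 0, -0.21]], [[0.914, -0.555, -0.096], [0, 0, -0.21]], [[0.914, -0.555, -0.096], [0, 0, -0.21]]]' --claw 0.75 --newtons 50

```text
clock: 3.65
eef_pos: [420.3, -329.8, 260.2]
tcp_rot: [2.088, 2.347, -0.0]
wrist_force: [-0.4, 0.2, 0.1]
grip_width: 0.749
grasp_force: 0.0
```

```bash
python3 -c "
from h import *
st();plan((470,-60,260),(516,193.5,260),(516,193.5,80))"
```

```text
3.65 [ 420.3 -329.8  260.2] [ 2.088  2.347 -0.   ] [-0.4  0.2  0.1] 0.749 0.0
to (470, -60, 260) sh [0.874, 0.2694, 0.0005] tu [0.0, 0.0001, 0.0003] rows>= 6.0
to (516, 193.5, 260) sh [1.6954, 0.5202, 0.0003] tu [0.0, 0.0001, 0.0003] rows>= 11.0
to (516, 193.5, 80) sh [1.6956, 0.5201, 0.6003] tu [0.0, 0.0001, 0.0003] rows>= 12.0
```

Request:
apply_moves --increments '[[[0.874, 0.269, 0], [0, 0, 0]], [[0.874, 0.269, 0], [0, 0, 0]], [[0.874, 0.269, 0], [0, 0, 0]], [[0.874, 0.269, 0], [0, 0, 0]], [[0.874, 0.269, 0], [0, 0, 0]], [[0.874, 0.269, 0], [0, 0, 0]], [[0.874, 0.269, 0], [0, 0, 0]]]'

```text
clock: 4.35
eef_pos: [470.5, -58.0, 260.3]
tcp_rot: [2.091, 2.344, 0.001]
wrist_force: [0.6, -0.5, -0.2]
grip_width: 0.749
grasp_force: 0.0
```

Request:
apply_moves --increments '[[[0.82, 0.25, 0], [0, 0, 0]], [[0.82, 0.25, 0], [0, 0, 0]], [[0.82, 0.25, 0], [0, 0, 0]], [[0.82, 0.25, 0], [0, 0, 0]], [[0.82, 0.25, 0], [0, 0, 0]], [[0.82, 0.25, 0], [0, 0, 0]], [[0.82, 0.25, 0], [0, 0, 0]], [[0.82, 0.25, 0], [0, 0, 0]]]'

```text
clock: 5.15
eef_pos: [516.7, 191.2, 259.9]
tcp_rot: [2.093, 2.343, -0.001]
wrist_force: [-0.3, -0.1, -0.4]
grip_width: 0.753
grasp_force: 0.0
```

```bash
cat > look.py <<'E'
from h import *
J=dict(green=(480,337),blue=(435,207),brown=(474,446),redA=(396,303),redB=(515,193))
for n in("top","scene"):
    c=r.get_image(n)
    for k,o in zip(J,caps(c,J.values())): print(n,k,o and o[:4])
    for t in("cell_2","drawer_handle","lock_mark","lock_slide_top"):print(t,[(round(o["score"],2),w(c,o["position"]).round().tolist()) for o in r.mark_of(c,t)])
    np.save(f"pics/{n}_cl.npy",cloud(c));np.save(f"pics/{n}_im.npy",c["img"])
st();plan((516,193.5,80))
E
python3 look.py
```

```text
top green None
top blue None
top brown (38, [473.0, 450.6], [473.2, 450.3], np.float64(107.8))
top redA None
top redB None
cell_2 [(0.82, [539.0, -174.0, 13.0]), (0.78, [529.0, -119.0, 14.0]), (0.73, [543.0, -225.0, 16.0]), (0.72, [525.0, -70.0, 13.0])]
drawer_handle [(0.96, [464.0, -131.0, 48.0])]
lock_mark [(0.93, [618.0, -80.0, 170.0]), (0.47, [622.0, 495.0, 4.0])]
lock_slide_top [(0.55, [628.0, -143.0, 170.0])]
scene green (55, [480.1, 334.9], [479.3, 334.2], np.float64(105.5))
scene blue (63, [433.4, 203.9], [433.2, 203.5], np.float64(99.1))
scene brown (51, [473.6, 446.2], [473.8, 445.0], np.float64(107.4))
scene redA (59, [393.4, 298.4], [392.8, 299.1], np.float64(107.0))
scene redB (54, [514.1, 188.4], [512.7, 188.1], np.float64(104.8))
cell_2 [(0.96, [546.0, -228.0, 13.0]), (0.86, [519.0, -22.0, 13.0]), (0.79, [537.0, -176.0, 13.0]), (0.72, [525.0, -70.0, 10.0]), (0.64, [530.0, -123.0, 12.0])]
drawer_handle [(0.85, [460.0, -129.0, 48.0])]
lock_mark [(0.9, [618.0, -85.0, 174.0])]
lock_slide_top [(0.53, [625.0, -140.0, 170.0])]
5.65 [516.7 192.4 260.1] [2.091 2.344 0.   ] [-0.3  0.8 -1.1] 0.746 0.0
to (516, 193.5, 80) sh [0.0041, -0.0021, 0.6004] tu [0.0, 0.0, -0.0002] rows>= 4.0
```

Request:
apply_moves --increments '[[[-0.004, -0.009, 0.15], [0, 0, 0]], [[-0.004, -0.009, 0.3], [0, 0, 0]], [[-0.004, -0.009, 0.4], [0, 0, 0]], [[-0.004, -0.009, 0.5], [0, 0, 0]], [[-0.004, -0.009, 0.57], [0, 0, 0]], [[-0.004, -0.009, 0.613], [0, 0, 0]], [[-0.004, -0.009, 0.613], [0, 0, 0]], [[-0.004, -0.009, 0.613], [0, 0, 0]]]'

```text
clock: 6.45
eef_pos: [514.5, 191.2, 76.8]
tcp_rot: [2.09, 2.345, 0.001]
wrist_force: [0.8, 0.2, -0.1]
grip_width: 0.75
grasp_force: 0.0
```

Request:
apply_moves --increments '[[[0, 0, 0], [0, 0, 0]], [[0, 0, 0], [0, 0, 0]], [[0, 0, 0], [0, 0, 0]], [[0, 0, 0], [0, 0, 0]], [[0, 0, 0], [0, 0, 0]], [[0, 0, 0], [0, 0, 0]], [[0, 0, 0], [0, 0, 0]]]' --claw 0.2 --newtons 50

```text
clock: 7.15
eef_pos: [514.5, 191.2, 77.4]
tcp_rot: [2.09, 2.344, 0.002]
wrist_force: [-1.1, -0.4, 7.0]
grip_width: 0.366
grasp_force: 49.2
```

Request:
apply_moves --increments '[[[0, 0, -0.1], [0, 0, 0]], [[0, 0, -0.23], [0, 0, 0]], [[0, 0, -0.36], [0, 0, 0]], [[-0.05, 0, -0.46], [0, 0, 0]], [[-0.16, -0.01, -0.46], [0, 0, 0]], [[-0.29, -0.01, -0.46], [0, 0, 0]], [[-0.42, -0.02, -0.46], [0, 0, 0]], [[-0.55, -0.03, -0.46], [0, 0, 0]], [[-0.65, -0.03, -0.46], [0, 0, 0]], [[-0.7, -0.03, -0.46], [0, 0, 0]]]'

```text
clock: 8.15
eef_pos: [529.2, -20.7, 214.6]
tcp_rot: [2.092, 2.342, 0.0]
wrist_force: [-0.9, 0.6, -1.9]
grip_width: 0.365
grasp_force: 50.7
```

Request:
apply_moves --increments '[[[-0.12, -0.01, 0], [0, 0, 0]], [[-0.25, -0.02, 0], [0, 0, 0]], [[-0.38, -0.02, 0], [0, 0, 0]], [[-0.51, -0.03, 0], [0, 0, 0]], [[-0.61, -0.033, 0], [0, 0, 0]], [[-0.67, -0.033, 0], [0, 0, 0]], [[-0.697, -0.033, 0], [0, 0, 0]], [[-0.697, -0.033, 0], [0, 0, 0]]]'

```text
clock: 8.95
eef_pos: [543.3, -227.3, 214.1]
tcp_rot: [-2.091, -2.344, -0.0]
wrist_force: [-0.3, 0.0, -2.4]
grip_width: 0.365
grasp_force: 50.7
```

Run:
```python
from h import *
st();plan((543.9,-227.4,93))
for n in("top","scene"):
    c=r.get_image(n)
    P=cloud(c);im=c["img"]
    print(n,[(round(o["score"],2),w(c,o["position"]).round().tolist()) for t in("jar_crimson","cell_2") for o in r.mark_of(c,t)])
    cv2.imwrite(f"pics/{n}1.png",cv2.resize(im[...,::-1],(800,600)))
    np.save(f"pics/{n}_cl1.npy",P)
```

```text
8.95 [ 543.3 -227.3  214.1] [-2.091 -2.344 -0.   ] [-0.3  0.  -2.4] 0.365 50.7
to (543.9, -227.4, 93) sh [-0.0005, 0.0019, 0.4036] tu [-0.0, -0.0, -0.0002] rows>= 3.0
top [(0.67, [385.0, 400.0, -1.0]), (0.5, [437.0, 205.0, 4.0]), (0.97, [528.0, -69.0, 15.0]), (0.96, [532.0, -120.0, 15.0]), (0.96, [547.0, -225.0, 17.0]), (0.91, [521.0, -20.0, 17.0]), (0.77, [535.0, -173.0, 11.0]), (0.21, [461.0, -415.0, 4.0])]
scene [(0.66, [546.0, -226.0, 135.0]), (0.6, [381.0, 60.0, -4.0]), (0.87, [521.0, -19.0, 15.0]), (0.87, [524.0, -67.0, 11.0]), (0.65, [543.0, -229.0, 11.0]), (0.57, [530.0, -124.0, 12.0]), (0.57, [538.0, -178.0, 10.0])]
```

View pics/scene1.png

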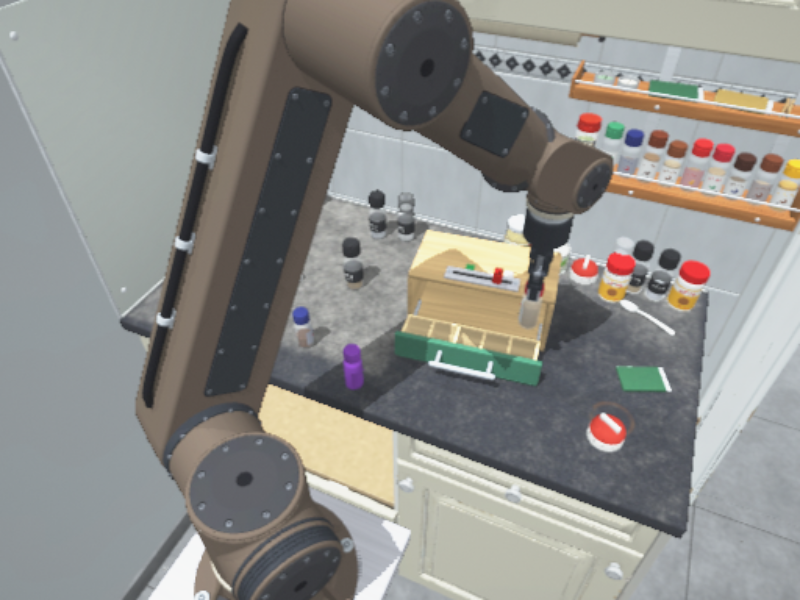

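Request:
apply_moves --increments '[[[0, 0.001, 0.1], [0, 0, 0]], [[0, 0.001, 0.2], [0, 0, 0]], [[0, 0.001, 0.28], [0, 0, 0]], [[0, 0.001, 0.34], [0, 0, 0]], [[0, 0.001, 0.38], [0, 0, 0]], [[0, 0.001, 0.405], [0, 0, 0]], [[0, 0.001, 0.405], [0, 0, 0]]]'

```text
clock: 9.95
eef_pos: [543.6, -227.3, 92.5]
tcp_rot: [-2.09, -2.345, 0.0]
wrist_force: [1.1, -0.2, -1.5]
grip_width: 0.36
grasp_force: 50.7
```

Request:
apply_moves --increments '[[[0, 0, 0.006], [0, 0, 0]], [[0, 0, 0.009], [0, 0, 0]]]'

```text
clock: 10.15
eef_pos: [544.2, -227.8, 91.3]
tcp_rot: [2.089, 2.343, 0.001]
wrist_force: [-1.4, 1.2, 11.6]
grip_width: 0.362
grasp_force: 52.0
```

Request:
apply_moves --increments '[[[0, 0, 0.004], [0, 0, 0]], [[0, 0, 0.007], [0, 0, 0]]]'

```text
clock: 10.35
eef_pos: [545.2, -228.1, 91.1]
tcp_rot: [2.087, 2.34, 0.002]
wrist_force: [-2.0, 3.8, 29.6]
grip_width: 0.363
grasp_force: 53.8
```

Request:
apply_moves --increments '[[[0, 0, -0.01], [0, 0, 0]], [[0, 0, -0.01], [0, 0, 0]], [[0, 0, -0.01], [0, 0, 0]], [[0, 0, -0.01], [0, 0, 0]]]' --claw 0.7

```text
clock: 10.75
eef_pos: [543.5, -227.4, 90.9]
tcp_rot: [2.091, 2.345, -0.0]
wrist_force: [-0.5, 0.3, 0.4]
grip_width: 0.699
grasp_force: 0.0
```

Request:
apply_moves --increments '[[[0, 0, -0.08], [0, 0, 0]], [[0, 0, -0.2], [0, 0, 0]], [[0, 0, -0.34], [0, 0, 0]], [[0, 0, -0.4], [0, 0, 0]], [[0.1, 0.01, -0.4], [0, 0, 0]], [[0.25, 0.02, -0.4], [0, 0, 0]], [[0.41, 0.03, -0.4], [0, 0, 0]], [[0.57, 0.04, -0.4], [0, 0, 0]], [[0.68, 0.05, -0.4], [0, 0, 0]], [[0.7, 0.05, -0.4], [0, 0, 0]]]'

```text
clock: 11.75
eef_pos: [534.0, -14.1, 210.9]
tcp_rot: [-2.087, -2.348, -0.0]
wrist_force: [-0.5, -0.7, -0.0]
grip_width: 0.698
grasp_force: 0.0
```

```bash
cat > look.py <<'E'
from h import *
import sys
J=dict(green=(480,337),blue=(435,207),brown=(474,446),redA=(394,302))
for n in("top","scene"):
    c=r.get_image(n)
    for k,o in zip(J,caps(c,J.values(),45)): print(n,k,o and o[:4])
    for t in("cell_2",)+tuple(sys.argv[1].split(",")):print(t,[(round(o["score"],2),w(c,o["position"]).round().tolist()) for o in r.mark_of(c,t)])
    cv2.imwrite(f"pics/l{n}{len(sys.argv[1])}.png",c["img"][...,::-1])
st();plan(*[tuple(map(float,a.split(","))) for a in sys.argv[2:]])
E
python3 look.py jar_crimson,jar_blue 434,206.5,215
```

```text
top green (24, [480.2, 339.7], [479.6, 340.3], np.float64(106.9))
top blue None
top brown (33, [474.2, 451.2], [474.0, 450.3], np.float64(107.8))
top redA (33, [392.6, 302.6], [391.3, 304.3], np.float64(109.1))
cell_2 [(0.94, [523.0, -20.0, 18.0]), (0.81, [527.0, -71.0, 15.0]), (0.73, [540.0, -173.0, 16.0]), (0.72, [546.0, -224.0, 17.0]), (0.71, [533.0, -120.0, 14.0])]
jar_crimson [(0.7, [385.0, 59.0, 2.0]), (0.66, [388.0, 399.0, -0.0]), (0.66, [395.0, 304.0, -1.0]), (0.23, [607.0, 341.0, 7.0])]
jar_blue [(0.7, [544.0, -224.0, 15.0]), (0.19, [474.0, 449.0, 5.0])]
scene green (57, [479.3, 335.4], [479.3, 334.3], np.float64(105.1))
scene blue (63, [433.4, 203.7], [432.8, 203.7], np.float64(99.5))
scene brown None
scene redA (58, [394.0, 300.0], [393.9, 299.1], np.float64(106.6))
cell_2 [(0.98, [519.0, -22.0, 15.0]), (0.95, [545.0, -228.0, 14.0]), (0.81, [526.0, -69.0, 13.0]), (0.8, [533.0, -126.0, 13.0]), (0.69, [540.0, -176.0, 13.0]), (0.28, [618.0, -83.0, 173.0])]
jar_crimson [(0.79, [384.0, 60.0, -3.0])]
jar_blue [(0.78, [433.0, 204.0, 5.0])]
12.15 [534.5 -18.1 210.8] [-2.092 -2.343  0.   ] [0.3 1.  0.1] 0.697 0.0
to (434.0, 206.5, 215.0) sh [0.7817, -0.2486, -0.0142] tu [-0.0, 0.0, -0.0004] rows>= 5.0
```

Request:
apply_moves --increments '[[[0.12, -0.04, 0], [0, 0, 0]], [[0.27, -0.09, 0], [0, 0, 0]], [[0.43, -0.14, 0], [0, 0, 0]], [[0.58, -0.19, 0], [0, 0, 0]], [[0.7, -0.23, 0], [0, 0, 0]], [[0.782, -0.249, 0.05], [0, 0, 0]], [[0.782, -0.249, 0.15], [0, 0, 0]], [[0.782, -0.249, 0.28], [0, 0, 0]], [[0.782, -0.249, 0.4], [0, 0, 0]], [[0.782, -0.249, 0.47], [0, 0, 0]]]'

```text
clock: 13.15
eef_pos: [433.0, 206.7, 67.6]
tcp_rot: [-2.091, -2.343, 0.003]
wrist_force: [-0.8, 0.2, -0.5]
grip_width: 0.702
grasp_force: 0.0
```

Request:
apply_moves --increments '[[[0, 0, 0], [0, 0, 0]], [[0, 0, 0], [0, 0, 0]], [[0, 0, 0], [0, 0, 0]], [[0, 0, 0], [0, 0, 0]], [[0, 0, 0], [0, 0, 0]], [[0, 0, 0], [0, 0, 0]]]' --claw 0.2

```text
clock: 13.75
eef_pos: [433.6, 207.5, 70.4]
tcp_rot: [2.09, 2.344, 0.001]
wrist_force: [0.0, -0.1, -0.8]
grip_width: 0.364
grasp_force: 49.7
```

```bash
python3 -c "
from h import *
st();plan((434,206.5,210),(537.8,-174.7,210),(537.8,-174.7,85))"
```

```text
13.75 [433.6 207.5  70.4] [2.090e+00 2.344e+00 1.000e-03] [ 0.  -0.1 -0.8] 0.364 49.7
to (434, 206.5, 210) sh [-0.0034, 0.0012, -0.4655] tu [0.0001, -0.0, -0.0001] rows>= 3.0
to (537.8, -174.7, 210) sh [-1.3053, 0.1998, -0.4654] tu [0.0001, -0.0, -0.0001] rows>= 9.0
to (537.8, -174.7, 85) sh [-1.3053, 0.1994, -0.0487] tu [0.0001, -0.0, -0.0001] rows>= 8.0
```

Request:
apply_moves --increments '[[[0, 0, -0.1], [0, 0, 0]], [[0, 0, -0.23], [0, 0, 0]], [[0, 0, -0.36], [0, 0, 0]], [[-0.05, 0.01, -0.465], [0, 0, 0]], [[-0.16, 0.03, -0.465], [0, 0, 0]], [[-0.29, 0.05, -0.465], [0, 0, 0]], [[-0.42, 0.07, -0.465], [0, 0, 0]], [[-0.55, 0.09, -0.465], [0, 0, 0]], [[-0.63, 0.1, -0.465], [0, 0, 0]], [[-0.65, 0.1, -0.465], [0, 0, 0]]]'

```text
clock: 14.75
eef_pos: [486.0, 15.1, 209.5]
tcp_rot: [2.093, 2.342, 0.0]
wrist_force: [0.4, -1.0, -2.0]
grip_width: 0.361
grasp_force: 50.3
```

Request:
apply_moves --increments '[[[-0.12, 0.02, 0], [0, 0, 0]], [[-0.25, 0.04, 0], [0, 0, 0]], [[-0.38, 0.06, 0], [0, 0, 0]], [[-0.5, 0.08, 0], [0, 0, 0]], [[-0.6, 0.095, 0], [0, 0, 0]], [[-0.64, 0.1, 0], [0, 0, 0]], [[-0.652, 0.1, 0], [0, 0, 0]], [[-0.652, 0.1, 0.03], [0, 0, 0]], [[-0.652, 0.1, 0.1], [0, 0, 0]], [[-0.652, 0.1, 0.15], [0, 0, 0]]]'

```text
clock: 15.75
eef_pos: [537.1, -172.0, 163.2]
tcp_rot: [-2.089, -2.346, 0.0]
wrist_force: [-0.2, -0.9, -2.7]
grip_width: 0.362
grasp_force: 50.3
```

```bash
python3 -c "
from h import *
for i in range(4): c=r.get_image('scene')
print([(round(o['score'],2),w(c,o['position']).round().tolist()) for t in('jar_blue','cell_2') for o in r.mark_of(c,t)])
st();plan((537.8,-173.7,84.6))"
```

```text
[(0.66, [535.0, -174.0, 97.0]), (0.93, [535.0, -125.0, 14.0]), (0.74, [518.0, -19.0, 18.0]), (0.71, [525.0, -69.0, 14.0]), (0.7, [544.0, -228.0, 12.0]), (0.64, [537.0, -175.0, 14.0])]
16.05 [ 538.  -173.2  165.1] [2.089 2.345 0.   ] [-0.6  0.  -0.5] 0.363 50.4
to (537.8, -173.7, 84.6) sh [-0.0014, -0.001, 0.2685] tu [0.0001, 0.0001, 0.0] rows>= 2.0
```

Request:
apply_moves --increments '[[[-0.002, -0.001, 0.08], [0, 0, 0]], [[-0.002, -0.001, 0.16], [0, 0, 0]], [[-0.002, -0.001, 0.22], [0, 0, 0]], [[-0.002, -0.001, 0.25], [0, 0, 0]], [[-0.002, -0.001, 0.263], [0, 0, 0]], [[-0.002, -0.001, 0.269], [0, 0, 0]], [[-0.002, -0.001, 0.272], [0, 0, 0]]]'

```text
clock: 16.75
eef_pos: [538.2, -174.6, 84.2]
tcp_rot: [2.089, 2.343, 0.001]
wrist_force: [-1.2, 2.1, 11.6]
grip_width: 0.361
grasp_force: 51.6
```

Contact at the expected height; release, rise, go toward red.

Request:
apply_moves --increments '[[[0, 0, -0.004], [0, 0, 0]], [[0, 0, -0.004], [0, 0, 0]], [[0, 0, -0.004], [0, 0, 0]], [[0, 0, -0.004], [0, 0, 0]]]' --claw 0.7

```text
clock: 17.15
eef_pos: [537.5, -174.4, 84.2]
tcp_rot: [2.091, 2.345, 0.0]
wrist_force: [0.2, 0.3, -0.4]
grip_width: 0.7
grasp_force: 0.0
```

Request:
apply_moves --increments '[[[0, 0, -0.08], [0, 0, 0]], [[0, 0, -0.2], [0, 0, 0]], [[0, 0, -0.34], [0, 0, 0]], [[0, 0, -0.42], [0, 0, 0]], [[0.1, -0.01, -0.42], [0, 0, 0]], [[0.25, -0.05, -0.42], [0, 0, 0]], [[0.41, -0.1, -0.42], [0, 0, 0]], [[0.57, -0.15, -0.42], [0, 0, 0]], [[0.68, -0.18, -0.42], [0, 0, 0]], [[0.7, -0.18, -0.42], [0, 0, 0]]]'

```text
clock: 18.15
eef_pos: [458.1, 30.7, 210.3]
tcp_rot: [-2.087, -2.347, 0.0]
wrist_force: [-0.5, 0.8, -0.1]
grip_width: 0.702
grasp_force: 0.0
```

```bash
python3 look.py jar_blue,jar_red 393.5,301.5,215 393.5,301.5,78
```

```text
top green (39, [480.6, 340.2], [479.7, 340.5], np.float64(105.1))
top blue None
top brown (33, [472.5, 450.5], [472.4, 451.1], np.float64(108.7))
top redA (35, [392.1, 303.8], [393.7, 303.7], np.float64(108.0))
cell_2 [(0.75, [540.0, -174.0, 13.0]), (0.69, [394.0, 304.0, -2.0]), (0.64, [548.0, -224.0, 17.0])]
jar_blue []
jar_red [(0.69, [538.0, -171.0, 15.0]), (0.55, [397.0, 304.0, 0.0])]
scene green (53, [480.4, 335.7], [479.3, 334.6], np.float64(105.2))
scene blue None
scene brown (47, [471.8, 445.4], [474.0, 444.9], np.float64(107.8))
scene redA (58, [394.6, 300.0], [393.2, 298.1], np.float64(107.3))
cell_2 [(0.98, [533.0, -122.0, 12.0]), (0.74, [527.0, -71.0, 12.0]), (0.71, [604.0, 336.0, -2.0]), (0.64, [522.0, -22.0, 11.0]), (0.59, [542.0, -227.0, 12.0]), (0.57, [535.0, -177.0, 9.0])]
jar_blue [(0.57, [540.0, -175.0, 16.0]), (0.42, [549.0, -229.0, 10.0])]
jar_red [(0.76, [396.0, 302.0, 6.0]), (0.26, [456.0, -417.0, -2.0])]
18.55 [460.2  27.2 209.8] [-2.092 -2.343  0.   ] [ 0.1 -0.  -0.3] 0.7 0.0
to (393.5, 301.5, 215.0) sh [0.9335, -0.1176, -0.0174] tu [-0.0, 0.0, -0.0003] rows>= 6.0
to (393.5, 301.5, 78.0) sh [0.9335, -0.1175, 0.4393] tu [-0.0, 0.0, -0.0003] rows>= 7.0
```

Request:
apply_moves --increments '[[[0.12, -0.02, 0], [0, 0, 0]], [[0.28, -0.04, 0], [0, 0, 0]], [[0.44, -0.06, 0], [0, 0, 0]], [[0.6, -0.08, 0], [0, 0, 0]], [[0.76, -0.1, 0], [0, 0, 0]], [[0.88, -0.11, 0], [0, 0, 0]], [[0.933, -0.117, 0.03], [0, 0, 0]], [[0.933, -0.117, 0.15], [0, 0, 0]], [[0.933, -0.117, 0.28], [0, 0, 0]], [[0.933, -0.117, 0.38], [0, 0, 0]]]'

```text
clock: 19.55
eef_pos: [393.0, 301.7, 94.1]
tcp_rot: [-2.091, -2.344, 0.001]
wrist_force: [-0.3, -0.3, -0.3]
grip_width: 0.699
grasp_force: 0.0
```

Request:
apply_moves --increments '[[[0, 0, 0.058], [0, 0, 0]], [[0, 0, 0.058], [0, 0, 0]]]'

```text
clock: 19.75
eef_pos: [392.6, 301.2, 76.4]
tcp_rot: [-2.091, -2.343, 0.006]
wrist_force: [-0.1, -0.1, 0.9]
grip_width: 0.699
grasp_force: 0.0
```

Request:
apply_moves --increments '[[[0, 0, 0], [0, 0, 0]], [[0, 0, 0], [0, 0, 0]], [[0, 0, 0], [0, 0, 0]], [[0, 0, 0], [0, 0, 0]], [[0, 0, 0], [0, 0, 0]], [[0, 0, 0], [0, 0, 0]]]' --claw 0.2

```text
clock: 20.35
eef_pos: [393.7, 302.5, 79.8]
tcp_rot: [2.09, 2.344, 0.004]
wrist_force: [1.3, -0.2, 8.7]
grip_width: 0.361
grasp_force: 50.5
```

```bash
python3 -c "
from h import *
st();plan((531.9,-122,215))"
```

```text
20.35 [393.7 302.5  79.8] [2.09  2.344 0.004] [ 1.3 -0.2  8.7] 0.361 50.5
to (531.9, -122, 215) sh [-1.4579, 0.2971, -0.4513] tu [0.0004, -0.0002, -0.0001] rows>= 10.0
```

Request:
apply_moves --increments '[[[0, 0, -0.1], [0, 0, 0]], [[0, 0, -0.23], [0, 0, 0]], [[0, 0, -0.36], [0, 0, 0]], [[-0.08, 0.02, -0.45], [0, 0, 0]], [[-0.2, 0.04, -0.45], [0, 0, 0]], [[-0.34, 0.07, -0.45], [0, 0, 0]], [[-0.48, 0.1, -0.45], [0, 0, 0]], [[-0.62, 0.13, -0.45], [0, 0, 0]], [[-0.7, 0.145, -0.45], [0, 0, 0]], [[-0.73, 0.15, -0.45], [0, 0, 0]]]'

```text
clock: 21.35
eef_pos: [463.1, 87.8, 214.0]
tcp_rot: [2.093, 2.342, 0.0]
wrist_force: [0.5, 0.5, -1.7]
grip_width: 0.357
grasp_force: 50.4
```

Request:
apply_moves --increments '[[[-0.12, 0.02, 0], [0, 0, 0]], [[-0.26, 0.05, 0], [0, 0, 0]], [[-0.4, 0.08, 0], [0, 0, 0]], [[-0.54, 0.11, 0], [0, 0, 0]], [[-0.66, 0.135, 0], [0, 0, 0]], [[-0.71, 0.147, 0], [0, 0, 0]], [[-0.725, 0.147, 0], [0, 0, 0]], [[-0.725, 0.147, 0.03], [0, 0, 0]], [[-0.725, 0.147, 0.1], [0, 0, 0]], [[-0.725, 0.147, 0.15], [0, 0, 0]]]'

```text
clock: 22.35
eef_pos: [530.6, -119.4, 167.4]
tcp_rot: [-2.088, -2.346, 0.0]
wrist_force: [0.2, -0.3, -1.5]
grip_width: 0.361
grasp_force: 50.4
```

```bash
python3 -c "
from h import *
for i in range(4): c=r.get_image('scene')
print([(round(o['score'],2),w(c,o['position']).round().tolist()) for t in('jar_red','cell_2') for o in r.mark_of(c,t)])
st();plan((531.9,-121,93))"
```

```text
[(0.46, [531.0, -119.0, 92.0]), (0.18, [603.0, 336.0, -2.0]), (0.95, [533.0, -125.0, 18.0]), (0.9, [520.0, -21.0, 14.0]), (0.67, [541.0, -178.0, 12.0]), (0.62, [545.0, -228.0, 14.0]), (0.34, [454.0, -416.0, -1.0])]
22.65 [ 531.6 -120.7  169.4] [2.089e+00 2.345e+00 1.000e-03] [ 0.7  0.9 -0.8] 0.36 50.4
to (531.9, -121, 93) sh [-0.001, 0.0006, 0.2545] tu [0.0002, 0.0001, 0.0] rows>= 2.0
```

Request:
apply_moves --increments '[[[-0.005, 0, 0.08], [0, 0, 0]], [[-0.005, 0, 0.16], [0, 0, 0]], [[-0.005, 0, 0.21], [0, 0, 0]], [[-0.005, 0, 0.235], [0, 0, 0]], [[-0.005, 0, 0.248], [0, 0, 0]], [[-0.005, 0, 0.254], [0, 0, 0]], [[-0.005, 0, 0.257], [0, 0, 0]]]'

```text
clock: 23.35
eef_pos: [532.8, -123.0, 93.7]
tcp_rot: [2.088, 2.342, 0.003]
wrist_force: [-1.9, 2.9, 21.8]
grip_width: 0.363
grasp_force: 52.8
```

Request:
apply_moves --increments '[[[0, 0, -0.006], [0, 0, 0]], [[0, 0, -0.006], [0, 0, 0]], [[0, 0, -0.006], [0, 0, 0]], [[0, 0, -0.006], [0, 0, 0]]]' --claw 0.7

```text
clock: 23.75
eef_pos: [531.6, -122.8, 93.5]
tcp_rot: [2.091, 2.345, 0.0]
wrist_force: [0.4, 0.2, 0.3]
grip_width: 0.701
grasp_force: 0.0
```

Request:
apply_moves --increments '[[[0, 0, -0.08], [0, 0, 0]], [[0, 0, -0.2], [0, 0, 0]], [[0, 0, -0.34], [0, 0, 0]], [[0, 0, -0.41], [0, 0, 0]], [[0.1, 0, -0.41], [0, 0, 0]], [[0.25, 0, -0.41], [0, 0, 0]], [[0.41, 0, -0.41], [0, 0, 0]], [[0.57, 0, -0.41], [0, 0, 0]], [[0.68, 0, -0.41], [0, 0, 0]], [[0.7, 0, -0.41], [0, 0, 0]]]'

```text
clock: 24.75
eef_pos: [506.8, 88.7, 216.3]
tcp_rot: [-2.087, -2.348, -0.0]
wrist_force: [0.7, -0.6, -0.3]
grip_width: 0.694
grasp_force: 0.0
```

```bash
python3 look.py jar_red,jar_green 480,337.5,215 480,337.5,76.5
```

```text
top green (31, [477.5, 340.6], [477.8, 338.5], np.float64(107.9))
top blue None
top brown (29, [472.7, 448.6], [473.0, 449.3], np.float64(108.9))
top redA None
cell_2 [(0.93, [534.0, -120.0, 17.0]), (0.9, [528.0, -70.0, 14.0]), (0.71, [539.0, -173.0, 16.0]), (0.71, [548.0, -224.0, 17.0]), (0.45, [465.0, -129.0, 49.0])]
jar_red []
jar_green [(0.64, [484.0, 340.0, 3.0])]
scene green (54, [479.8, 336.5], [479.4, 334.4], np.float64(105.3))
scene blue None
scene brown (52, [475.0, 445.6], [473.9, 445.1], np.float64(106.6))
scene redA None
cell_2 [(0.92, [522.0, -22.0, 14.0]), (0.84, [534.0, -123.0, 15.0]), (0.59, [527.0, -72.0, 12.0]), (0.58, [548.0, -229.0, 13.0]), (0.56, [540.0, -178.0, 13.0])]
jar_red [(0.75, [531.0, -123.0, 17.0]), (0.35, [642.0, 196.0, 2.0]), (0.22, [526.0, -71.0, 13.0])]
jar_green [(0.78, [481.0, 337.0, 4.0])]
25.15 [507.7  84.8 216.2] [ 2.093  2.343 -0.   ] [ 0.9 -0.4 -0.3] 0.703 0.0
to (480.0, 337.5, 215.0) sh [0.8473, 0.003, 0.0039] tu [-0.0, 0.0, -0.0004] rows>= 6.0
to (480.0, 337.5, 76.5) sh [0.8474, 0.0031, 0.4656] tu [-0.0, 0.0, -0.0004] rows>= 6.0
```

Request:
apply_moves --increments '[[[0.12, 0, 0], [0, 0, 0]], [[0.27, 0, 0], [0, 0, 0]], [[0.43, 0, 0], [0, 0, 0]], [[0.59, 0, 0], [0, 0, 0]], [[0.73, 0.003, 0], [0, 0, 0]], [[0.82, 0.003, 0], [0, 0, 0]], [[0.847, 0.003, 0.05], [0, 0, 0]], [[0.847, 0.003, 0.17], [0, 0, 0]], [[0.847, 0.003, 0.3], [0, 0, 0]], [[0.847, 0.003, 0.4], [0, 0, 0]]]'

```text
clock: 26.15
eef_pos: [479.1, 336.7, 93.5]
tcp_rot: [-2.092, -2.343, 0.003]
wrist_force: [0.6, 1.0, 0.1]
grip_width: 0.704
grasp_force: 0.0
```

Request:
apply_moves --increments '[[[0, 0, 0.05], [0, 0, 0]], [[0, 0, 0.065], [0, 0, 0]], [[0, 0, 0.065], [0, 0, 0]]]'

```text
clock: 26.45
eef_pos: [479.6, 337.3, 76.0]
tcp_rot: [-2.092, -2.343, 0.002]
wrist_force: [-0.3, 0.7, 0.2]
grip_width: 0.702
grasp_force: 0.0
```

Request:
apply_moves --increments '[[[0, 0, 0], [0, 0, 0]], [[0, 0, 0], [0, 0, 0]], [[0, 0, 0], [0, 0, 0]], [[0, 0, 0], [0, 0, 0]], [[0, 0, 0], [0, 0, 0]], [[0, 0, 0], [0, 0, 0]]]' --claw 0.2

```text
clock: 27.05
eef_pos: [480.0, 338.5, 78.1]
tcp_rot: [2.09, 2.344, 0.003]
wrist_force: [0.6, -1.7, 6.0]
grip_width: 0.36
grasp_force: 50.0
```

```bash
python3 -c "
from h import *
st();plan((526,-69.4,215))"
```

```text
27.05 [480.  338.5  78.1] [2.09  2.344 0.003] [ 0.6 -1.7  6. ] 0.36 50.0
to (526, -69.4, 215) sh [-1.3681, -0.0021, -0.4572] tu [0.0004, -0.0001, -0.0001] rows>= 9.0
```

Request:
apply_moves --increments '[[[0, 0, -0.1], [0, 0, 0]], [[0, 0, -0.23], [0, 0, 0]], [[0, 0, -0.36], [0, 0, 0]], [[-0.06, 0, -0.455], [0, 0, 0]], [[-0.18, 0, -0.455], [0, 0, 0]], [[-0.31, 0, -0.455], [0, 0, 0]], [[-0.45, 0, -0.455], [0, 0, 0]], [[-0.58, 0, -0.455], [0, 0, 0]], [[-0.66, 0, -0.455], [0, 0, 0]], [[-0.69, 0, -0.455], [0, 0, 0]]]'

```text
clock: 28.05
eef_pos: [503.2, 130.8, 213.8]
tcp_rot: [2.093, 2.342, 0.001]
wrist_force: [0.1, -0.6, -2.6]
grip_width: 0.356
grasp_force: 50.4
```

Request:
apply_moves --increments '[[[-0.12, 0, 0], [0, 0, 0]], [[-0.25, 0, 0], [0, 0, 0]], [[-0.38, 0, 0], [0, 0, 0]], [[-0.51, 0, 0], [0, 0, 0]], [[-0.61, 0, 0], [0, 0, 0]], [[-0.66, -0.002, 0], [0, 0, 0]], [[-0.675, -0.002, 0], [0, 0, 0]], [[-0.675, -0.002, 0.03], [0, 0, 0]], [[-0.675, -0.002, 0.1], [0, 0, 0]], [[-0.675, -0.002, 0.15], [0, 0, 0]]]'

```text
clock: 29.05
eef_pos: [525.1, -66.9, 167.0]
tcp_rot: [-2.089, -2.346, 0.0]
wrist_force: [-0.4, -0.6, -1.6]
grip_width: 0.36
grasp_force: 50.4
```

```bash
python3 -c "
from h import *
for i in range(4): c=r.get_image('scene')
print([(round(o['score'],2),w(c,o['position']).round().tolist()) for t in('jar_green','cell_2') for o in r.mark_of(c,t)])
st();plan((526,-68.9,91.6))"
```

```text
[(0.6, [524.0, -69.0, 91.0]), (0.21, [456.0, -413.0, 1.0]), (0.98, [538.0, -174.0, 12.0]), (0.85, [546.0, -229.0, 12.0]), (0.83, [522.0, -18.0, 12.0]), (0.65, [525.0, -70.0, 13.0]), (0.59, [534.0, -123.0, 12.0])]
29.35 [525.9 -68.  168.9] [2.089e+00 2.345e+00 1.000e-03] [-0.3  0.1 -1.1] 0.362 50.4
to (526, -68.9, 91.6) sh [-0.003, -0.0004, 0.2578] tu [0.0002, 0.0001, 0.0] rows>= 2.0
```

Request:
apply_moves --increments '[[[-0.004, 0, 0.08], [0, 0, 0]], [[-0.004, 0, 0.16], [0, 0, 0]], [[-0.004, 0, 0.21], [0, 0, 0]], [[-0.004, 0, 0.24], [0, 0, 0]], [[-0.004, 0, 0.252], [0, 0, 0]], [[-0.004, 0, 0.258], [0, 0, 0]], [[-0.004, 0, 0.26], [0, 0, 0]]]'

```text
clock: 30.05
eef_pos: [526.7, -69.8, 92.0]
tcp_rot: [2.089, 2.343, 0.002]
wrist_force: [-1.6, 1.9, 13.1]
grip_width: 0.362
grasp_force: 52.0
```

Request:
apply_moves --increments '[[[0, 0, -0.004], [0, 0, 0]], [[0, 0, -0.004], [0, 0, 0]], [[0, 0, -0.004], [0, 0, 0]], [[0, 0, -0.004], [0, 0, 0]]]' --claw 0.7

```text
clock: 30.45
eef_pos: [525.8, -69.8, 91.7]
tcp_rot: [2.09, 2.345, 0.0]
wrist_force: [0.4, 0.6, 0.2]
grip_width: 0.7
grasp_force: 0.0
```

Request:
apply_moves --increments '[[[0, 0, -0.08], [0, 0, 0]], [[0, 0, -0.2], [0, 0, 0]], [[0, 0, -0.34], [0, 0, 0]], [[0, 0, -0.41], [0, 0, 0]], [[0.12, 0, -0.41], [0, 0, 0]], [[0.27, 0, -0.41], [0, 0, 0]], [[0.43, 0, -0.41], [0, 0, 0]], [[0.59, 0, -0.41], [0, 0, 0]], [[0.75, 0, -0.41], [0, 0, 0]], [[0.8, 0, -0.41], [0, 0, 0]]]'

```text
clock: 31.45
eef_pos: [497.4, 172.1, 214.5]
tcp_rot: [-2.087, -2.348, -0.0]
wrist_force: [-0.4, -0.8, 0.5]
grip_width: 0.703
grasp_force: 0.0
```

```bash
python3 look.py jar_green,jar_brown 473,447.5,215 473,447.5,78.5
```

```text
top green None
top blue None
top brown (37, [473.0, 449.9], [473.3, 449.6], np.float64(108.7))
top redA None
cell_2 [(0.86, [548.0, -225.0, 14.0]), (0.85, [542.0, -173.0, 13.0]), (0.58, [531.0, -121.0, 17.0]), (0.57, [625.0, 494.0, 5.0]), (0.56, [530.0, -72.0, 14.0])]
jar_green []
jar_brown [(0.44, [476.0, 449.0, 9.0])]
scene green None
scene blue None
scene brown (50, [475.2, 443.9], [474.1, 444.1], np.float64(107.4))
scene redA None
cell_2 [(0.87, [528.0, -69.0, 13.0]), (0.86, [523.0, -23.0, 10.0]), (0.75, [536.0, -123.0, 10.0]), (0.72, [536.0, -123.0, 16.0]), (0.65, [545.0, -227.0, 13.0]), (0.28, [624.0, 488.0, -3.0])]
jar_green [(0.49, [529.0, -68.0, 17.0])]
jar_brown [(0.48, [475.0, 443.0, 4.0])]
31.85 [498.6 167.5 214.4] [ 2.093  2.343 -0.   ] [ 0.2 -0.7 -0.1] 0.701 0.0
to (473.0, 447.5, 215.0) sh [0.937, 0.0202, -0.0021] tu [-0.0, 0.0, -0.0004] rows>= 6.0
to (473.0, 447.5, 78.5) sh [0.9371, 0.0202, 0.4529] tu [-0.0, 0.0, -0.0004] rows>= 7.0
```

Request:
apply_moves --increments '[[[0.13, 0.01, 0], [0, 0, 0]], [[0.29, 0.01, 0], [0, 0, 0]], [[0.45, 0.01, 0], [0, 0, 0]], [[0.61, 0.02, 0], [0, 0, 0]], [[0.77, 0.02, 0], [0, 0, 0]], [[0.88, 0.02, 0], [0, 0, 0]], [[0.936, 0.021, 0.03], [0, 0, 0]], [[0.936, 0.021, 0.15], [0, 0, 0]], [[0.936, 0.021, 0.28], [0, 0, 0]], [[0.936, 0.021, 0.38], [0, 0, 0]]]'

```text
clock: 32.85
eef_pos: [472.6, 446.8, 97.9]
tcp_rot: [-2.092, -2.344, 0.003]
wrist_force: [0.5, -0.1, -0.2]
grip_width: 0.705
grasp_force: 0.0
```

Request:
apply_moves --increments '[[[0, 0, 0.06], [0, 0, 0]], [[0, 0, 0.073], [0, 0, 0]], [[0, 0, 0.073], [0, 0, 0]]]'

```text
clock: 33.15
eef_pos: [473.0, 447.5, 78.1]
tcp_rot: [-2.092, -2.344, 0.002]
wrist_force: [0.5, -0.6, 0.2]
grip_width: 0.699
grasp_force: 0.0
```

Request:
apply_moves --increments '[[[0, 0, 0], [0, 0, 0]], [[0, 0, 0], [0, 0, 0]], [[0, 0, 0], [0, 0, 0]], [[0, 0, 0], [0, 0, 0]], [[0, 0, 0], [0, 0, 0]], [[0, 0, 0], [0, 0, 0]]]' --claw 0.2

```text
clock: 33.75
eef_pos: [473.3, 448.8, 80.0]
tcp_rot: [2.09, 2.344, 0.004]
wrist_force: [1.5, -1.3, 6.3]
grip_width: 0.358
grasp_force: 50.0
```

```bash
python3 -c "
from h import *
st();plan((521,-17,215))"
```

```text
33.75 [473.3 448.8  80. ] [2.09  2.344 0.004] [ 1.5 -1.3  6.3] 0.358 50.0
to (521, -17, 215) sh [-1.5601, -0.0183, -0.4519] tu [0.0004, -0.0002, -0.0001] rows>= 10.0
```

Request:
apply_moves --increments '[[[0, 0, -0.1], [0, 0, 0]], [[0, 0, -0.23], [0, 0, 0]], [[0, 0, -0.36], [0, 0, 0]], [[-0.1, 0, -0.45], [0, 0, 0]], [[-0.23, 0, -0.45], [0, 0, 0]], [[-0.38, -0.01, -0.45], [0, 0, 0]], [[-0.53, -0.01, -0.45], [0, 0, 0]], [[-0.66, -0.01, -0.45], [0, 0, 0]], [[-0.75, -0.01, -0.45], [0, 0, 0]], [[-0.78, -0.01, -0.45], [0, 0, 0]]]'

```text
clock: 34.75
eef_pos: [496.2, 213.4, 214.0]
tcp_rot: [2.093, 2.342, -0.0]
wrist_force: [1.0, -0.2, -1.3]
grip_width: 0.36
grasp_force: 50.2
```

Request:
apply_moves --increments '[[[-0.14, 0, 0], [0, 0, 0]], [[-0.29, 0, 0], [0, 0, 0]], [[-0.44, 0, 0], [0, 0, 0]], [[-0.59, 0, 0], [0, 0, 0]], [[-0.7, -0.008, 0], [0, 0, 0]], [[-0.76, -0.008, 0], [0, 0, 0]], [[-0.777, -0.008, 0], [0, 0, 0]], [[-0.777, -0.008, 0.03], [0, 0, 0]], [[-0.777, -0.008, 0.1], [0, 0, 0]], [[-0.777, -0.008, 0.15], [0, 0, 0]]]'

```text
clock: 35.75
eef_pos: [520.0, -14.8, 167.3]
tcp_rot: [-2.089, -2.346, 0.0]
wrist_force: [-0.8, -0.3, -2.0]
grip_width: 0.36
grasp_force: 50.1
```

```bash
python3 -c "
from h import *
for i in range(4): c=r.get_image('scene')
print([(round(o['score'],2),w(c,o['position']).round().tolist()) for t in('jar_brown','cell_2') for o in r.mark_of(c,t)])
st();plan((521,-16.5,93.5))"
```

```text
[(0.5, [521.0, -18.0, 94.0]), (0.85, [540.0, -175.0, 14.0]), (0.84, [548.0, -228.0, 11.0]), (0.74, [535.0, -126.0, 14.0]), (0.7, [522.0, -19.0, 13.0]), (0.68, [529.0, -70.0, 14.0])]
36.05 [520.8 -15.7 169.2] [2.089e+00 2.345e+00 1.000e-03] [-0.2 -0.5 -0.5] 0.355 50.2
to (521, -16.5, 93.5) sh [-0.0027, -0.0, 0.2523] tu [0.0002, 0.0, 0.0] rows>= 2.0
```

Request:
apply_moves --increments '[[[-0.003, 0, 0.08], [0, 0, 0]], [[-0.003, 0, 0.16], [0, 0, 0]], [[-0.003, 0, 0.21], [0, 0, 0]], [[-0.003, 0, 0.235], [0, 0, 0]], [[-0.003, 0, 0.246], [0, 0, 0]], [[-0.003, 0, 0.252], [0, 0, 0]], [[-0.003, 0, 0.255], [0, 0, 0]]]'

```text
clock: 36.75
eef_pos: [521.6, -17.2, 93.8]
tcp_rot: [2.089, 2.343, 0.003]
wrist_force: [-1.9, 2.0, 16.7]
grip_width: 0.36
grasp_force: 52.0
```

Request:
apply_moves --increments '[[[0, 0, -0.004], [0, 0, 0]], [[0, 0, -0.004], [0, 0, 0]], [[0, 0, -0.004], [0, 0, 0]], [[0, 0, -0.004], [0, 0, 0]]]' --claw 0.7

```text
clock: 37.15
eef_pos: [520.7, -17.2, 93.5]
tcp_rot: [2.09, 2.345, 0.0]
wrist_force: [-0.8, -0.5, 0.5]
grip_width: 0.7
grasp_force: 0.0
```

Request:
apply_moves --increments '[[[0, 0, -0.08], [0, 0, 0]], [[0, 0, -0.2], [0, 0, 0]], [[0, 0, -0.34], [0, 0, 0]], [[0, 0, -0.41], [0, 0, 0]], [[0.13, -0.03, -0.41], [0, 0, 0]], [[0.28, -0.1, -0.41], [0, 0, 0]], [[0.42, -0.17, -0.41], [0, 0, 0]], [[0.5, -0.2, -0.41], [0, 0, 0]], [[0.5, -0.2, -0.41], [0, 0, 0]]]'

```text
clock: 38.05
eef_pos: [442.3, 127.1, 216.5]
tcp_rot: [-2.087, -2.348, 0.0]
wrist_force: [-1.3, -0.6, 0.3]
grip_width: 0.699
grasp_force: 0.0
```

Run:
```python
from h import *
for n in("top","scene"):
    c=r.get_image(n)
    cc=caps(c,[(521,-17),(526,-69),(532,-122),(538,-174),(544,-227)],25,(90,125))
    for o in cc: print(o)
    print([(round(o['score'],2),w(c,o['position']).round().tolist()) for o in r.mark_of(c,"drawer_handle")])
    P=cloud(c);v=np.argwhere((P[...,0]>440)&(P[...,0]<720)&(P[...,1]>-280)&(P[...,1]<60)&(P[...,2]>5))
    a,b=v.min(0),v.max(0);cr=c["img"][a[0]:b[0],a[1]:b[1],::-1];f=min(800/cr.shape[1],600/cr.shape[0])
    cv2.imwrite(f"pics/d{n}.png",cv2.resize(cr,None,fx=f*.99,fy=f*.99,interpolation=cv2.INTER_CUBIC))
st();plan((430,-134,215),(430,-134,35))
```

```text
None
None
None
(33, [540.8, -170.8], [541.3, -169.8], np.float64(112.8), [79.0, 84.0, 141.0])
(39, [547.9, -223.9], [548.6, -223.2], np.float64(118.1), [205.0, 68.0, 77.0])
[(0.86, [465.0, -131.0, 51.0])]
(63, [522.5, -18.7], [520.8, -19.3], np.float64(120.8), [102.0, 68.0, 56.0])
(64, [527.9, -72.5], [526.3, -72.1], np.float64(118.8), [77.0, 123.0, 93.0])
(69, [534.8, -125.4], [532.5, -125.4], np.float64(120.8), [218.0, 83.0, 77.0])
(69, [540.6, -176.2], [540.0, -176.5], np.float64(112.6), [81.0, 84.0, 138.0])
(68, [547.4, -228.4], [546.5, -228.6], np.float64(119.1), [212.0, 77.0, 82.0])
[(0.93, [464.0, -129.0, 48.0])]
38.25 [444.4 124.4 216.3] [2.091 2.344 0.   ] [ 0.5 -0.1 -0.4] 0.699 0.0
to (430, -134, 215) sh [-0.8504, -0.1455, 0.0043] tu [0.0, 0.0, -0.0002] rows>= 6.0
to (430, -134, 35) sh [-0.8503, -0.1457, 0.6043] tu [0.0, 0.0, -0.0002] rows>= 7.0
```

View pics/dscene.png

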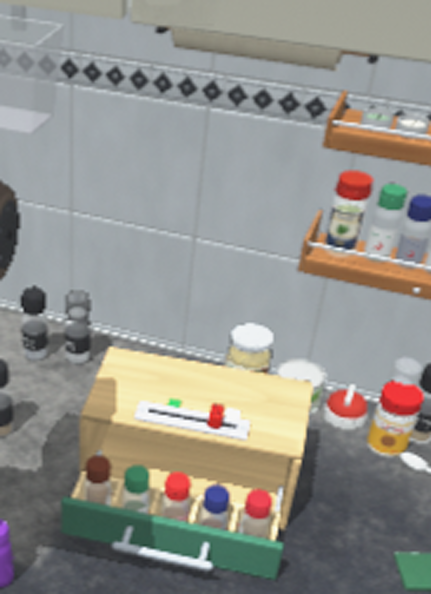

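Request:
apply_moves --increments '[[[-0.13, -0.03, 0], [0, 0, 0]], [[-0.29, -0.08, 0], [0, 0, 0]], [[-0.45, -0.13, 0], [0, 0, 0]], [[-0.61, -0.146, 0], [0, 0, 0]], [[-0.75, -0.146, 0], [0, 0, 0]], [[-0.83, -0.146, 0.02], [0, 0, 0]], [[-0.85, -0.146, 0.14], [0, 0, 0]], [[-0.85, -0.146, 0.28], [0, 0, 0]], [[-0.85, -0.146, 0.42], [0, 0, 0]], [[-0.85, -0.146, 0.5], [0, 0, 0]]]' --claw 0

```text
clock: 39.25
eef_pos: [428.5, -134.3, 63.7]
tcp_rot: [-2.092, -2.341, 0.001]
wrist_force: [0.9, -0.7, 0.4]
grip_width: -0.001
grasp_force: 0.0
```

Request:
apply_moves --increments '[[[0, 0, 0.07], [0, 0, 0]], [[0, 0, 0.1], [0, 0, 0]], [[0, 0, 0.1], [0, 0, 0]]]'

```text
clock: 39.55
eef_pos: [429.1, -133.9, 35.4]
tcp_rot: [-2.091, -2.342, 0.001]
wrist_force: [0.4, 0.2, 0.5]
grip_width: -0.004
grasp_force: 0.0
```

Request:
apply_moves --increments '[[[0, 0.02, 0], [0, 0, 0]], [[0, 0.04, 0], [0, 0, 0]], [[0, 0.06, 0], [0, 0, 0]], [[0, 0.08, 0], [0, 0, 0]], [[0, 0.1, 0], [0, 0, 0]], [[0, 0.12, 0], [0, 0, 0]], [[0, 0.14, 0], [0, 0, 0]], [[0, 0.16, 0], [0, 0, 0]], [[0, 0.18, 0], [0, 0, 0]], [[0, 0.2, 0], [0, 0, 0]]]'

```text
clock: 40.55
eef_pos: [489.5, -126.3, 36.2]
tcp_rot: [-2.091, -2.345, 0.0]
wrist_force: [-0.9, 0.9, 0.4]
grip_width: -0.001
grasp_force: 0.8
```

Run:
```python
from h import *
c=r.get_image("scene")
print([(round(o['score'],2),w(c,o['position']).round().tolist()) for o in r.mark_of(c,"drawer_handle")])
cv2.imwrite("pics/push.png",cv2.resize(c["img"][140:300,220:400,::-1],(675,600)))
st()
```

```text
[(0.88, [510.0, -125.0, 50.0])]
40.65 [ 490.1 -126.5   36.3] [2.090e+00 2.344e+00 1.000e-03] [0.1 0.2 0.1] 0.003 0.0
```

View pics/push.png

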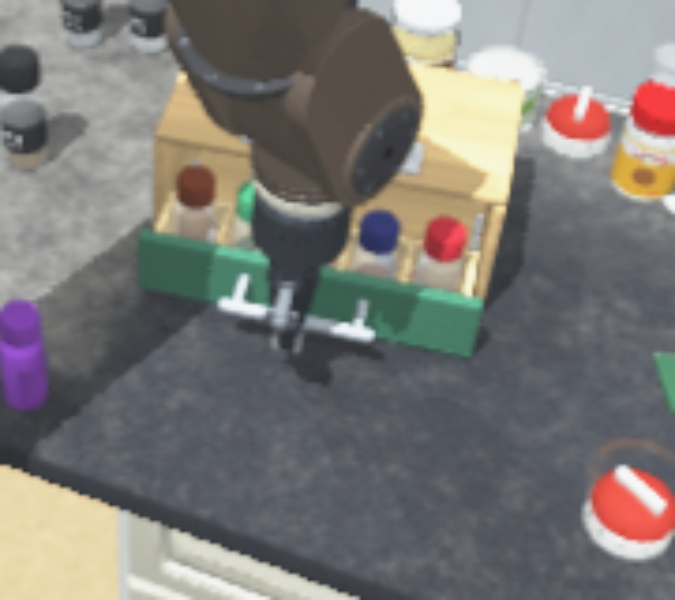

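Request:
apply_moves --increments '[[[0, 0.015, 0], [0, 0, 0]], [[0, 0.03, 0], [0, 0, 0]], [[0, 0.045, 0], [0, 0, 0]], [[0, 0.06, 0], [0, 0, 0]], [[0, 0.07, 0], [0, 0, 0]], [[0, 0.08, 0], [0, 0, 0]], [[0, 0.09, 0], [0, 0, 0]], [[0, 0.1, 0], [0, 0, 0]]]'

```text
clock: 41.45
eef_pos: [518.2, -122.9, 36.2]
tcp_rot: [-2.089, -2.344, 0.002]
wrist_force: [-14.9, -5.4, 5.6]
grip_width: -0.0
grasp_force: 7.4
```

Request:
apply_moves --increments '[[[0, 0.006, 0], [0, 0, 0]], [[0, 0.012, 0], [0, 0, 0]], [[0, 0.018, 0], [0, 0, 0]], [[0, 0.024, 0], [0, 0, 0]], [[0, 0.03, 0], [0, 0, 0]], [[0, 0.036, 0], [0, 0, 0]]]'

```text
clock: 42.05
eef_pos: [530.0, -121.8, 36.3]
tcp_rot: [2.09, 2.344, 0.0]
wrist_force: [-1.3, 0.8, -0.1]
grip_width: -0.002
grasp_force: 0.4
```

Request:
apply_moves --increments '[[[0, 0.006, 0], [0, 0, 0]], [[0, 0.012, 0], [0, 0, 0]], [[0, 0.018, 0], [0, 0, 0]], [[0, 0.022, 0], [0, 0, 0]], [[0, 0.022, 0], [0, 0, 0]]]'

```text
clock: 42.55
eef_pos: [532.7, -121.3, 36.1]
tcp_rot: [-2.086, -2.34, 0.007]
wrist_force: [-22.7, -8.2, 12.3]
grip_width: -0.003
grasp_force: 11.6
```

Request:
apply_moves --increments '[[[0, -0.03, 0], [0, 0, 0]], [[0, -0.08, 0], [0, 0, 0]], [[0, -0.15, 0], [0, 0, 0]], [[0, -0.22, -0.05], [0, 0, 0]], [[0, -0.25, -0.2], [0, 0, 0]], [[0, -0.25, -0.36], [0, 0, 0]], [[0, -0.25, -0.52], [0, 0, 0]], [[0.1, -0.25, -0.65], [0, 0, 0]], [[0.25, -0.25, -0.65], [0, 0, 0]], [[0.4, -0.25, -0.65], [0, 0, 0]]]' --claw 0.6 --newtons 30

```text
clock: 43.55
eef_pos: [448.5, -9.6, 232.9]
tcp_rot: [2.09, 2.34, 0.004]
wrist_force: [0.5, 0.4, 0.1]
grip_width: 0.6
grasp_force: 0.0
```

Request:
apply_moves --increments '[[[0.15, -0.05, 0], [0, 0, 0]], [[0.3, -0.1, 0], [0, 0, 0]], [[0.45, -0.1, 0], [0, 0, 0]], [[0.5, -0.1, 0], [0, 0, 0]], [[0.5, -0.1, 0], [0, 0, 0]]]'

```text
clock: 44.05
eef_pos: [401.1, 136.9, 231.6]
tcp_rot: [2.086, 2.348, 0.002]
wrist_force: [0.1, -0.2, 0.2]
grip_width: 0.6
grasp_force: 0.0
```

Run:
```python
from h import *
for n in("top","scene"):
  for k in range(2):
    c=r.get_image(n);P=cloud(c);im=c["img"].astype(int);R_,G,B=im[...,0],im[...,1],im[...,2]
    box=(P[...,0]>590)&(P[...,0]<670)&(P[...,1]>-240)&(P[...,1]<30)&(P[...,2]>130)&(P[...,2]<185)
    for nm,m in(("red",box&(R_>150)&(R_-G>90)&(R_-B>90)),("redtop",box&(R_>150)&(R_-G>90)&(P[...,2]>162)),("green",box&(G-R_>60)&(G-B>40))):
        q=P[m];print(n,nm,len(q),q.mean(0).round(1) if len(q) else 0,((q.min(0)+q.max(0))/2).round(1) if len(q) else 0)
    for t in("lock_slide_top","lock_mark","drawer_handle","cell_2"):print(t,[(round(o["score"],2),w(c,o["position"]).round().tolist()) for o in r.mark_of(c,t)[:2]])
  a=c["img"][100:260,220:400,::-1] if n=="scene" else c["img"][120:230,230:350,::-1]
  cv2.imwrite(f"pics/lock_{n}.png",cv2.resize(a,(a.shape[1]*600//a.shape[0],600),interpolation=cv2.INTER_CUBIC))
st();plan((628,-142,230))
```

```text
top red 32 [ 624.3 -137.7  168.4] [ 626.5 -140.2  167.6]
top redtop 28 [ 624.5 -137.4  170.2] [ 624.2 -138.3  174.3]
top green 12 [650.7 -75.6 143.8] [651.1 -74.9 143.1]
lock_slide_top [(0.4, [630.0, -141.0, 170.0])]
lock_mark [(0.86, [616.0, -78.0, 171.0])]
drawer_handle [(0.7, [639.0, -212.0, 13.0]), (0.65, [552.0, -120.0, 50.0])]
cell_2 [(0.97, [635.0, -213.0, 16.0]), (0.96, [625.0, -108.0, 15.0])]
top red 31 [ 623.6 -137.8  169. ] [ 628.2 -139.6  164.5]
top redtop 27 [ 623.7 -137.2  170.7] [ 626.5 -137.9  170.6]
top green 12 [651.5 -75.9 142.5] [650.4 -75.6 143.2]
lock_slide_top [(0.59, [630.0, -141.0, 169.0])]
lock_mark [(0.87, [619.0, -80.0, 166.0])]
drawer_handle [(0.83, [554.0, -118.0, 51.0])]
cell_2 [(0.87, [613.0, -7.0, 15.0]), (0.84, [617.0, -56.0, 13.0])]
scene red 50 [ 619.2 -143.   166.5] [ 622.6 -142.4  163.8]
scene redtop 38 [ 620.8 -142.8  169.6] [ 622.6 -142.4  168.6]
scene green 14 [648.6 -77.2 144.9] [648.8 -77.3 145. ]
lock_slide_top [(0.66, [636.0, -213.0, 11.0])]
lock_mark [(0.67, [609.0, -9.0, 13.0]), (0.58, [618.0, -85.0, 173.0])]
drawer_handle [(0.78, [552.0, -117.0, 49.0]), (0.45, [629.0, -110.0, 17.0])]
cell_2 [(0.97, [613.0, -58.0, 15.0]), (0.96, [635.0, -216.0, 11.0])]
scene red 50 [ 619.3 -143.   166.4] [ 623.  -142.8  162.3]
scene redtop 35 [ 621.2 -142.8  170.4] [ 623.  -142.8  168.9]
scene green 14 [648.7 -77.1 144.8] [647.6 -77.2 143.8]
lock_slide_top [(0.5, [624.0, -138.0, 172.0])]
lock_mark [(0.9, [615.0, -84.0, 173.0]), (0.47, [625.0, -140.0, 170.0])]
drawer_handle [(0.79, [553.0, -118.0, 50.0])]
cell_2 [(0.9, [615.0, -58.0, 13.0]), (0.89, [627.0, -165.0, 14.0])]
45.05 [401.  135.2 231.3] [ 2.091  2.345 -0.   ] [-0.  -0.1 -0.2] 0.601 0.0
to (628, -142, 230) sh [-1.0045, 0.646, 0.0043] tu [0.0, 0.0, -0.0001] rows>= 8.0
```

View pics/lock_scene.png

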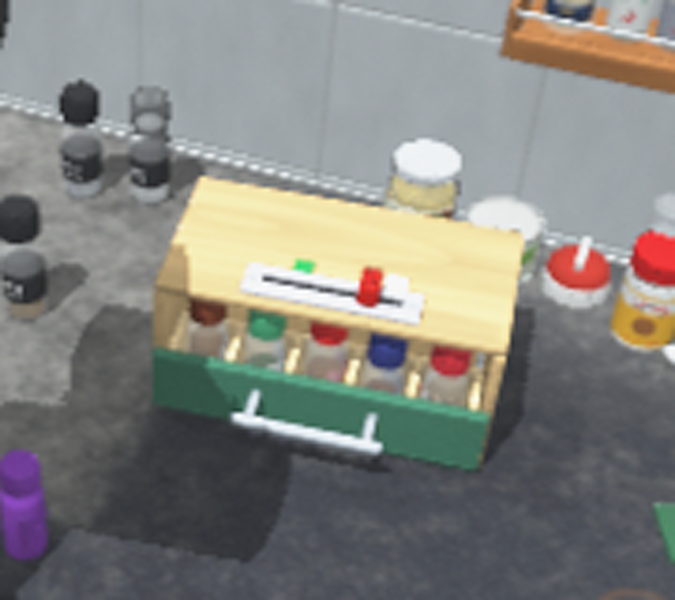

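Request:
apply_moves --increments '[[[-0.12, 0.06, 0], [0, 0, 0]], [[-0.26, 0.14, 0], [0, 0, 0]], [[-0.4, 0.22, 0], [0, 0, 0]], [[-0.54, 0.31, 0], [0, 0, 0]], [[-0.68, 0.41, 0], [0, 0, 0]], [[-0.82, 0.51, 0], [0, 0, 0]], [[-0.93, 0.6, 0], [0, 0, 0]], [[-0.998, 0.636, 0], [0, 0, 0]], [[-0.998, 0.636, 0], [0, 0, 0]], [[-0.998, 0.636, 0], [0, 0, 0]]]'

```text
clock: 46.05
eef_pos: [624.4, -140.4, 230.7]
tcp_rot: [-2.091, -2.343, 0.001]
wrist_force: [-0.5, 1.3, -0.7]
grip_width: 0.602
grasp_force: 0.0
```

```bash
python3 -c "
from h import *
st();plan((625,-140.5,153))"
```

```text
46.05 [ 624.4 -140.4  230.7] [-2.091e+00 -2.343e+00  1.000e-03] [-0.5  1.3 -0.7] 0.602 0.0
to (625, -140.5, 153) sh [-0.0008, 0.0023, 0.259] tu [-0.0002, -0.0001, -0.0002] rows>= 2.0
```

Request:
apply_moves --increments '[[[0, 0.002, 0.1], [0, 0, 0]], [[0, 0.002, 0.18], [0, 0, 0]], [[0, 0.002, 0.23], [0, 0, 0]], [[0, 0.002, 0.25], [0, 0, 0]], [[0, 0.002, 0.255], [0, 0, 0]], [[0, 0.002, 0.255], [0, 0, 0]]]'

```text
clock: 46.65
eef_pos: [625.5, -140.0, 155.6]
tcp_rot: [2.09, 2.345, 0.001]
wrist_force: [-0.5, 0.9, -0.1]
grip_width: 0.598
grasp_force: 0.0
```

Request:
apply_moves --increments '[[[0, 0, 0], [0, 0, 0]], [[0, 0, 0], [0, 0, 0]], [[0, 0, 0], [0, 0, 0]], [[0, 0, 0], [0, 0, 0]], [[0, 0, 0], [0, 0, 0]]]' --claw 0.2 --newtons 25

```text
clock: 47.15
eef_pos: [626.7, -140.4, 156.2]
tcp_rot: [2.088, 2.342, 0.003]
wrist_force: [5.2, 1.3, 2.7]
grip_width: 0.323
grasp_force: 28.5
```

Request:
apply_moves --increments '[[[0.03, 0, 0], [0, 0, 0]], [[0.06, 0, 0], [0, 0, 0]], [[0.09, 0, 0], [0, 0, 0]], [[0.12, 0, 0], [0, 0, 0]], [[0.15, 0, 0], [0, 0, 0]], [[0.18, 0, 0], [0, 0, 0]], [[0.195, 0, 0], [0, 0, 0]], [[0.203, 0, 0], [0, 0, 0]], [[0.203, 0, 0], [0, 0, 0]]]'

```text
clock: 48.05
eef_pos: [618.6, -79.2, 156.1]
tcp_rot: [2.089, 2.344, 0.001]
wrist_force: [1.2, 2.2, 7.8]
grip_width: 0.321
grasp_force: 29.2
```

Request:
apply_moves --increments '[[[0, 0, 0], [0, 0, 0]], [[0, 0, 0], [0, 0, 0]], [[0, 0, 0], [0, 0, 0]], [[0, 0, -0.05], [0, 0, 0]], [[0, 0, -0.15], [0, 0, 0]], [[0, 0, -0.28], [0, 0, 0]], [[0.1, -0.1, -0.28], [0, 0, 0]], [[0.23, -0.2, -0.28], [0, 0, 0]], [[0.36, -0.3, -0.28], [0, 0, 0]], [[0.5, -0.4, -0.28], [0, 0, 0]]]' --claw 0.6

```text
clock: 49.05
eef_pos: [481.4, 55.1, 238.6]
tcp_rot: [-2.092, -2.344, 0.0]
wrist_force: [0.7, 0.5, -0.0]
grip_width: 0.602
grasp_force: 0.0
```

Request:
apply_moves --increments '[[[0.14, -0.07, 0], [0, 0, 0]], [[0.28, -0.14, 0], [0, 0, 0]], [[0.4, -0.2, 0], [0, 0, 0]], [[0.43, -0.22, 0], [0, 0, 0]], [[0.43, -0.22, 0], [0, 0, 0]]]'

```text
clock: 49.55
eef_pos: [402.1, 175.7, 238.9]
tcp_rot: [2.088, 2.347, -0.0]
wrist_force: [0.9, -0.9, 0.3]
grip_width: 0.602
grasp_force: 0.0
```

Run:
```python
from h import *
for n in("top","scene"):
  for k in range(2):
    c=r.get_image(n);P=cloud(c);im=c["img"].astype(int);R_,G,B=im[...,0],im[...,1],im[...,2]
    box=(P[...,0]>590)&(P[...,0]<670)&(P[...,1]>-240)&(P[...,1]<30)&(P[...,2]>130)&(P[...,2]<185)
    for nm,m in(("redtop",box&(R_>150)&(R_-G>90)&(P[...,2]>162)),("green",box&(G-R_>60)&(G-B>40))):
        q=P[m];print(n,nm,len(q),q.mean(0).round(1) if len(q) else 0,"caby",(q@[-.115,.993,0]).mean().round(1) if len(q) else 0)
    for t in("lock_slide_top","lock_mark","drawer_handle"):print(t,[(round(o["score"],2),w(c,o["position"]).round().tolist(),round(w(c,o["position"])@np.array([-.115,.993,0]),1)) for o in r.mark_of(c,t)[:2]])
  a=c["img"][140:230,250:385,::-1] if n=="scene" else c["img"][130:190,240:330,::-1]
  cv2.imwrite(f"pics/lk2_{n}.png",cv2.resize(a,(800,533),interpolation=cv2.INTER_CUBIC))
st()
```

```text
top redtop 26 [616.9 -76.6 170.1] caby -147.0
top green 7 [653.2 -73.2 143.5] caby -147.8
lock_slide_top [(0.64, [617.0, -58.0, 18.0], np.float64(-128.9)), (0.52, [622.0, -79.0, 168.0], np.float64(-150.1))]
lock_mark [(0.67, [617.0, -78.0, 168.0], np.float64(-148.0))]
drawer_handle [(0.79, [551.0, -118.0, 52.0], np.float64(-181.0))]
top redtop 28 [616.1 -76.8 170. ] caby -147.1
top green 7 [652.4 -73.  144.7] caby -147.5
lock_slide_top [(0.51, [623.0, -81.0, 171.0], np.float64(-151.6)), (0.39, [622.0, -110.0, 16.0], np.float64(-180.5))]
lock_mark [(0.68, [618.0, -81.0, 169.0], np.float64(-151.2))]
drawer_handle [(0.55, [554.0, -125.0, 49.0], np.float64(-188.1))]
scene redtop 36 [612.8 -81.5 169.9] caby -151.4
scene green 1 [655.9 -83.3 143.5] caby -158.1
lock_slide_top [(0.5, [615.0, -85.0, 172.0], np.float64(-154.9)), (0.4, [616.0, -77.0, 169.0], np.float64(-147.3))]
lock_mark [(0.82, [615.0, -81.0, 172.0], np.float64(-151.3))]
drawer_handle [(0.76, [553.0, -121.0, 48.0], np.float64(-183.4))]
scene redtop 38 [611.7 -81.5 170.2] caby -151.3
scene green 2 [650.8 -84.8 145.8] caby -159.1
lock_slide_top [(0.73, [620.0, 490.0, -4.0], np.float64(414.8)), (0.68, [616.0, -60.0, 15.0], np.float64(-129.9))]
lock_mark [(0.86, [617.0, -85.0, 172.0], np.float64(-155.1))]
drawer_handle [(0.85, [552.0, -121.0, 49.0], np.float64(-183.9))]
50.35 [402.8 174.8 238.8] [ 2.091  2.345 -0.   ] [-0.4 -0.3  0.2] 0.6 0.0
```

View pics/lk2_scene.png

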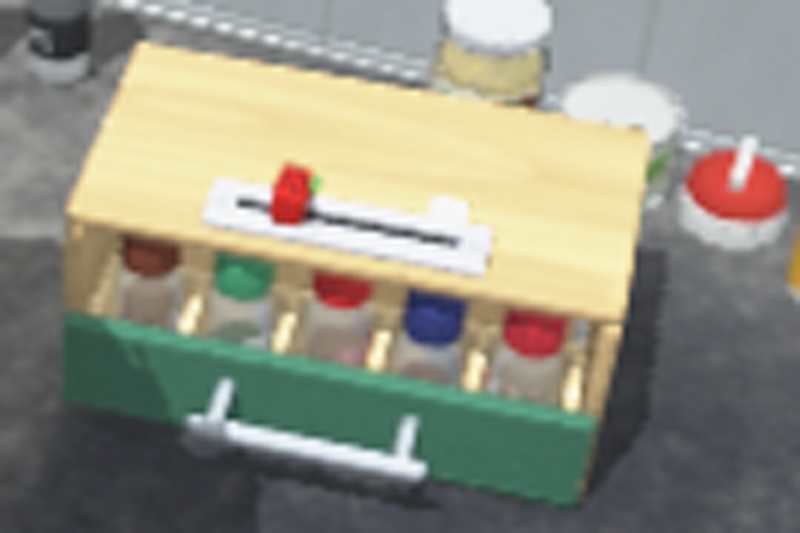

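View pics/lk2_top.png

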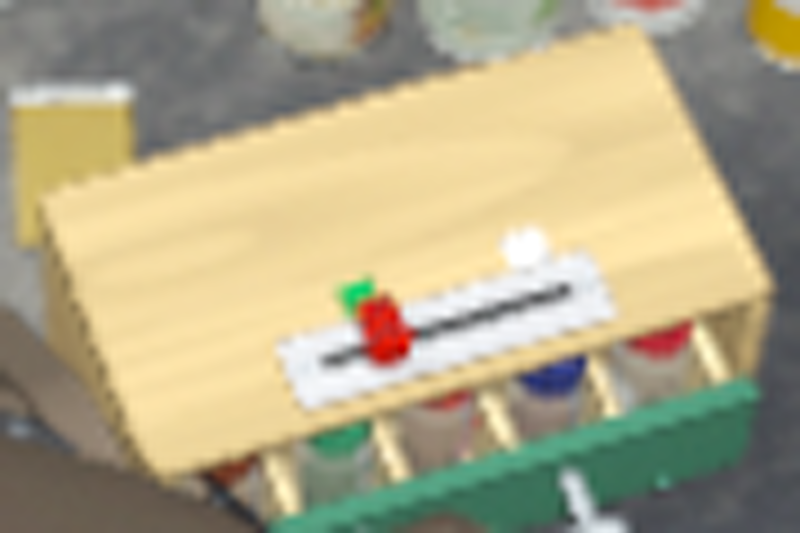

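```bash
python3 -c "
from h import *
print(r.job_done())"
```

```text
the job is handed in; nothing more can be done
None
```

I put all five jars upright in the drawer, one to a cell, pushed the drawer home past its catch to its stop, and slid the red grip level with the green plate (measured within about 2 mm); the job is handed in, but no verdict came back.

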